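# Tighten a cage-rack filter cover in cross order

### The job

Take the red-handled slotted key from its stand and tighten the four brass screws of the round filter cover clockwise in cross order (each screw followed by the one diagonally opposite) in two passes: first turn each one about 40 degrees, then, in cross order again, each until it is felt to be fully home against its stop, without forcing any screw past its stop. Then put the key back upright in its stand and let go of it, leaving everything else on the table alone.

Things in the scene. Friction and masses are not known exactly. Their poses are not given: they have to be found in the camera images.
- housing: Round filter housing fixed to the table: white can, black gasket, aluminium cover, 176 mm across, cover top 60 mm above the table; a steel pipe stub (32 mm thick) leaves its side along its +x. Origin: centre of its underside, z up. The four screws stand on the cover on a 55 mm radius at 45, 135, 225 and 315 degrees from its +x (screw1, 2, 3, 4 in turn counter-clockwise from above), so 1 is opposite 3 and 2 opposite 4.
- screw1_top (a point): Brass screw: 30 mm round collar, 5 mm thick, with an upright bar on it 26 mm long, 8 wide, 16 high, its top rounded. Point: centre of the bar's top; x along the bar, z up. Clockwise from above drives it down 1.5 mm per rad; it takes about 0.12 N m and never springs back. Home: collar down on the cover, a dead stop, this point 81 mm above the housing's origin; starts 1.0 to 1.4 rad short of that.
- screw2_top (a point): The second screw, next counter-clockwise from screw1 and like it in all. How far each screw is from home differs at the start, and the direction of its bar does not tell it. Feel for the stop: the torque then climbs steeply, about 0.4 N m in 0.05 rad of turn with a stiff arm; past about 0.8 N m the screw is overtightened and spoilt.
- screw3_top (a point): The third screw, opposite screw1 and like it in all.
- screw4_top (a point): The fourth screw, opposite screw2 and like it in all.
- key_grip (a point): Centre of the key's red square handle, 26 x 26 mm and 48 mm tall, at the top of the upright key. The key is 112 mm tall, about 0.25 kg; this point is 88 mm above its lower end, 24 mm below its top. x along the slot, z up the key. Any two opposite faces can be gripped.
- key_slot (a point): Middle of the key's open lower end; x along the slot. The slot is open at both ends, 28 mm long, 12 mm wide between two jaws 6 mm thick, and 14 mm deep to a flat roof: it goes over a screw's 8 mm bar with 2 mm to spare each side, either way round; seated, this point is 14 mm below the bar's top. The play lets the key turn about 0.2 rad before the bar follows. Above the jaws a 31 mm round head.
- stand: Grey key stand fixed to the table: 100 mm square foot with a square cup in the middle, 38 mm wide inside, 40 mm tall overall. The key starts upright in it. Origin: centre of its underside; cup walls along x and y.
- stand_floor (a point): Centre of the cup's floor, 10 mm above the table, where the key's lower end stands.
- disinfectant: Amber bottle with white cap, 66 mm wide, 170 mm tall, loose bystander. Origin: centre of its underside.
- gasket: Black rubber ring, 80 mm across, 6 mm thick, lying loose on the table, bystander. Origin: centre of its underside.
- spare_screw: Spare brass screw head like the four, 21 mm tall, standing loose on the table, bystander. Origin: centre of its underside.
- feed_cup: Steel cup, 84 mm wide, 70 mm tall, loose bystander. Origin: centre of its underside.
- water_bottle: Clear bottle with blue cap, 60 mm wide, 150 mm tall, loose bystander. Origin: centre of its underside.

How it is judged:
By the outcome, as a careful person would: the job done as asked, in the order asked, and still so for the second after the job is handed in, with the robot touching nothing.
It also fails if it takes over 72 s, if anything falls off the work surface, if the arm or the gripper's body presses on something with over 40 N, if the wrist force passes 120 N, or if a joint passes its speed limit or range.

### The arm

A 7-joint arm with a two-finger parallel gripper is mounted at the origin on the work surface. World frame = base frame: x ahead of the robot, y to its left, z up, the work surface at z = 0. Lengths are in m, angles in degrees, forces in N, time in s.
With the tool pointing down it reaches from about 0.425 to 0.8 m from the base axis. Payload 8.3 kg.
Tool frame: the origin (TCP) lies at the very end of the fingers, on their centre line; the grasp point (between the pads) lies 19 mm behind it; z points along the fingers, y is the line along which they close (so a half turn about z gives the same grasp; the last joint's range is limited). The gripper opens to 85 mm and grips with 20 to 120 N. Pads are 22 mm wide; open, the fingers measure 114 mm over their backs; the gripper's body (76 mm by 85 mm) begins 54 mm behind the grasp point. The pads swing forward as they close: fully open they stand 13 mm farther back than shut.
Start: joints at [-67.03, 21.967, 0.94, 78.501, -0.361, 79.538, -2.664], TCP at [0.28, 0.559, 0.196] pointing down, gripper open.
Joint ranges: [-169.22, 169.22], [-14.56, 117.87], [-87.37, 89.26], [10.42, 133.3], [-82.24, 262.24], [0.94, 117.77], [-172.7, 172.7]. Speed limits (degrees/s): [136.94, 136.94, 172.46, 172.46, 180, 180, 180].

### API

Orientations are given as a 3x3 rotation matrix whose columns are the frame's x, y, z axes.
In Python, from rig import state, snapshot, camera_info, sign_off gives the robot as it stands. The module is installed in compiled form; this text tells all that it offers.
- The arm moves only by the tool step_arm, never from a script. Its argument "rows" is a list of rows, each a list of 7 numbers: the shift along the tool's x, y, z as a fraction of full scale, then the turn, a rotation vector about the tool's x, y, z as a fraction of full scale, then the gripper command: -1 is shut, 1 is fully open, values between are in proportion. A call has 1 to 20 rows; each row is the pose to reach, as a shift and turn from the pose commanded when the call began, along the tool's axes at that moment; what a row does not reach only later rows make up. Full scale, the value 1, is 0.3 m for a shift and 0.5 rad for a turn. A row lasts 1/8 s, in which the tool goes at most 62.5 mm and 10.7 degrees, less where a joint would pass 70% of its speed; a pose out of reach is approached as far as the arm can. A call with a number of a shift or a turn outside -1 to 1 is refused whole. A call with a gripper value outside its range is refused whole. The fingers move at their own pace and stop on an object; the grip force is fixed at half the most. Time passes only in rows, so rows that repeat a pose let the fingers close. It gives the time, the measured TCP pose, the force, the opening and the grip force at its end, in the units of the state.
- state(): the state, without advancing time (a new reading comes with each control period).
- snapshot(name): name is "scene" or "top" or "wrist"; returns the picture (400x640x3 uint8, red, green, blue); there is no depth.
- camera_info(name): a dict with "fx", "fy", "cx", "cy" (pixels), "cam_to_world" (4x4, takes a point from camera to world coordinates); the wrist camera has in their place "tool_from_camera" (4x4, takes a point from camera to tool coordinates, whose origin is the TCP and whose axes are the flange's). Camera axes: x right, y down, z forward; pixel columns grow to the right and rows downward; lengths in m; the calibration is good to about 2 mm. A picture is of the moment at which its call begins: read the wrist's pose just before it. camera_info takes no time and is no camera call.
- sign_off(): hands the job in; it is judged then, once.
The state is a dict: "t": time; "q": joint angles; "joint_velocities": joint speeds; "joint_torque": joint torques, N m; "tcp_pos": TCP position; "orientation": TCP orientation; "force": force on the tool from outside, world axes, zero at the start; "torque": the same for the moment, N m; "grip_width": finger opening in m; "grip_force": force on a finger pad.
Only numpy, scipy, OpenCV 4.12 (cv2) and the standard library are available. Lean on these libraries where they do the work, as an engineer would, in place of code of your own. Each camera call takes 0.05 s, during which the arm holds its last target. There are 200 camera calls.

## Working session

There is one attempt and no reset: what is moved stays moved. The work goes in short steps, Python scripts to look and compute and a tool call to move; the robot and the scene stay as the last step left them, time stands still between calls to the robot, and variables do not carry over. Pictures are saved under pics/ and viewed, at most 12 in all, crops included, and the job is handed in when it is done.

Besides the shell and the picture viewer there is one more tool, called after ">>>" as name(argument=value, ...) on one line, values as JSON. step_arm: Moves the arm, as the interface text tells. Shift numbers are shares of 0.3 m and turn numbers shares of 0.5 rad, none past 1 either way. Its arguments: {"type":"object","properties":{"rows":{"type":"array","items":{"type":"array","items":{"type":"number"}}}},"required":["rows"]}

```bash
mkdir -p pics
python3 - <<'E'
from rig import *
import cv2,numpy as np
s=state();print({k:np.round(v,3).tolist() for k,v in s.items()})
ims=[]
for n in ("scene","top"):
    im=snapshot(n)[:,:,::-1];cv2.imwrite(f"pics/{n}0.png",im);i=camera_info(n);print(n,i)
    
print(camera_info("wrist"))
E
```

```text
{'t': 0.0, 'q': [-67.033, 22.014, 0.938, 78.563, -0.361, 79.539, -2.664], 'joint_velocities': [0.09, 0.059, 0.061, -0.021, -0.046, -0.041, -0.082], 'joint_torque': [-0.0, -62.76, 0.844, -37.184, 0.017, 0.014, -0.0], 'tcp_pos': [0.279, 0.558, 0.195], 'orientation': [[-0.894, 0.447, -0.001], [0.447, 0.894, -0.002], [-0.0, -0.002, -1.0]], 'force': [-0.262, -0.049, -0.253], 'torque': [0.025, 0.049, -0.008], 'grip_force': 0.0, 'grip_width': 0.085}
scene {'fx': 473.33408538665793, 'fy': 473.33408538665793, 'cx': 328.6401091162952, 'cy': 195.30665259652153, 'cam_to_world': array([[ 0.21120064,  0.64863203, -0.73121186,  1.46066125],
       [ 0.97743932, -0.14212793,  0.15624347, -0.14824015],
       [-0.00258111, -0.74771395, -0.66401596,  0.8766883 ],
       [ 0.        ,  0.        ,  0.        ,  1.        ]])}
top {'fx': 501.51565432829597, 'fy': 501.51565432829597, 'cx': 328.3431420120741, 'cy': 209.32213183843513, 'cam_to_world': array([[-2.21056346e-02, -9.86905467e-01,  1.59777786e-01,
         4.05713870e-01],
       [-9.99750161e-01,  2.23505278e-02, -2.64452827e-04,
        -4.48703679e-04],
       [-3.31012790e-03, -1.59743713e-01, -9.87152972e-01,
         1.26306979e+00],
       [ 0.00000000e+00,  0.00000000e+00,  0.00000000e+00,
         1.00000000e+00]])}
{'fx': 284.35278215548925, 'fy': 284.35278215548925, 'cx': 319.6033885243735, 'cy': 204.82833931922283, 'tool_from_camera': array([[-1.06045662e-04, -9.61832189e-01, -2.73639964e-01,
         7.01749026e-02],
       [ 9.99999994e-01, -1.02921018e-04, -2.57744276e-05,
        -9.35986568e-04],
       [-3.37262945e-06, -2.73639965e-01,  9.61832194e-01,
        -1.78512010e-01],
       [ 0.00000000e+00,  0.00000000e+00,  0.00000000e+00,
         1.00000000e+00]])}
```

View pics/top0.png

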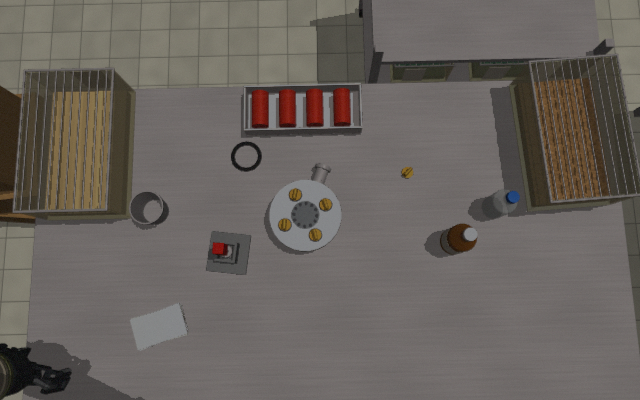

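View pics/scene0.png

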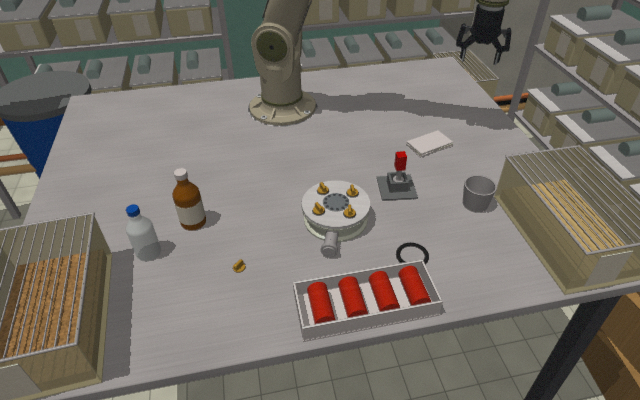

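The top view shows the housing at about (305,215) with its pipe toward (320,170), screws at (295,195), (326,205), (315,235) and (285,225), and the key's red handle at (219,248) on the stand at (229,253). The scene view agrees.

```bash
cat > h.py <<'E'
import numpy as np,cv2
from rig import *
def cam(n,s=None):
    i=camera_info(n)
    if n=="wrist":
        T=np.eye(4);T[:3,:3]=s["orientation"];T[:3,3]=s["tcp_pos"];T=T@i["tool_from_camera"]
    else: T=i["cam_to_world"]
    return i,T
def cast(c,px,z):
    i,T=c;px=np.atleast_2d(px).astype(float)
    d=np.c_[(px[:,0]-i["cx"])/i["fx"],(px[:,1]-i["cy"])/i["fy"],np.ones(len(px))]@T[:3,:3].T
    return T[:3,3]+d*((z-T[2,3])/d[:,2])[:,None]
def blobs(mask,amin=15):
    cs,_=cv2.findContours(mask.astype(np.uint8)*255,cv2.RETR_EXTERNAL,cv2.CHAIN_APPROX_NONE)
    return sorted([c for c in cs if cv2.contourArea(c)>=amin],key=cv2.contourArea,reverse=True)
def hsv(im): return cv2.cvtColor(np.ascontiguousarray(im),cv2.COLOR_RGB2HSV)
def brass(im):
    h=hsv(im);return (h[...,0]>10)&(h[...,0]<32)&(h[...,1]>120)&(h[...,2]>90)
def red(im):
    h=hsv(im);return ((h[...,0]<6)|(h[...,0]>174))&(h[...,1]>170)&(h[...,2]>80)
E
python3 - <<'E'
from h import *
im=cv2.imread("pics/top0.png")[:,:,::-1];c=cam("top")
def cen(b):
    m=cv2.moments(b);return [m['m10']/m['m00'],m['m01']/m['m00']]
for b in blobs(brass(im)[180:250,260:350]):
    p=np.array(cen(b))+[260,180];print("brass",p.round(1),cv2.contourArea(b),cast(c,p,.075).round(4))
for b in blobs(red(im)[200:300,180:280]):
    p=np.array(cen(b))+[180,200];print("red",p.round(1),cv2.contourArea(b),cast(c,p,.115).round(4))
print("stand guess",cast(c,[229,253],.01).round(3), "housing",cast(c,[305,215],.06).round(3),"pipe end",cast(c,[321,168],.03).round(3))
s=cam("scene");im=cv2.imread("pics/scene0.png")[:,:,::-1]
for b in blobs(red(im)[140:180,380:420]):
    p=np.array(cen(b))+[380,140];print("red",p,cast(s,p,.098).round(4))
E
```

```text
brass [294.9 193.9] 76.5 [[0.6374 0.0791 0.075 ]]
brass [285.3 223.8] 67.5 [[0.5654 0.1028 0.075 ]]
brass [316.7 233.7] 53.0 [[0.54   0.0283 0.075 ]]
brass [327.1 203.1] 47.5 [[0.6133 0.0019 0.075 ]]
red [217.6 248. ] 100.5 [[0.5075 0.2549 0.115 ]]
stand guess [[0.504 0.25  0.01 ]] housing [[0.588 0.056 0.06 ]] pipe end [[0.711 0.015 0.03 ]]
red [400.45136612 160.34535519] [[0.5057 0.2545 0.098 ]]
```

>>> step_arm(rows=[[-0.95,-0.567,-0.2,0,0,1,1],[-0.95,-0.567,-0.2,0,0,1,1],[-0.95,-0.567,-0.2,0,0,1,1],[-0.95,-0.567,-0.2,0,0,1,1],[-0.95,-0.567,-0.2,0,0,1,1],[-0.95,-0.567,-0.2,0,0,1,1],[-0.95,-0.567,-0.2,0,0,1,1]])

```text
t: 0.98
tcp_pos: [0.4597, 0.277, 0.2566]
orientation: [[-0.566, 0.824, 0.001], [0.824, 0.566, -0.0], [-0.0, 0.0, -1.0]]
force: [-0.2, 0.7, 0.7]
grip_width: 0.0855
grip_force: 0.0
```

Run:
```python
from h import *
s=state();print(s["t"],np.round(s["q"],1),s["tcp_pos"],np.round(s["orientation"],3).tolist(),np.round(s["joint_velocities"],2))
im=snapshot("wrist");cv2.imwrite("pics/w1.png",im[:,:,::-1]);np.savez("w1.npz",tcp_pos=s["tcp_pos"],orientation=s["orientation"])
```

```text
0.975 [-47.9   9.6  15.6  87.1  -2.5  83.7   2.3] [0.45974555 0.27697718 0.2566284 ] [[-0.566, 0.824, 0.001], [0.824, 0.566, -0.0], [-0.0, 0.0, -1.0]] [-2.33  0.68 -3.39  0.42 -0.8  -0.31 -1.55]
```

View pics/w1.png

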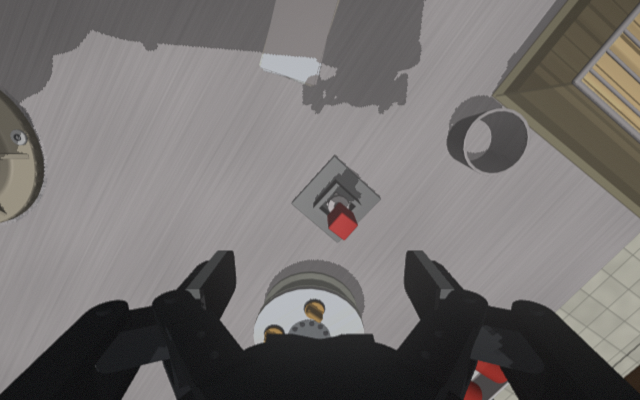

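The wrist view shows the stand's foot as a diamond, corners at (335,156), (381,198), (337,242), (292,202). The red handle is at (342,225) and the housing shows at the bottom of the image.

Run:
```python
from h import *
s=np.load("w1.npz");c=cam("wrist",s);im=cv2.imread("pics/w1.png")[:,:,::-1]
h=hsv(im);sub=red(im)[190:250,310:380]
v=h[190:250,310:380,2][sub];print("V",np.percentile(v,[5,25,50,75,95]))
t=v.min()*.5+v.max()*.5
m=sub&(h[190:250,310:380,2]>t)
for mm,n in((sub,"all"),(m,"top")):
    b=blobs(mm)[0].reshape(-1,2)+[310,190]
    r=cv2.minAreaRect(cast(c,b,.122)[:,:2].astype(np.float32)*1000);print(n,r)
p=[[335,156],[381,198],[337,242],[292,202]]
for z in (0.,.01):
  q=cast(c,p,z)[:,:2];print(z,q.round(4).tolist(),q.mean(0),np.linalg.norm(np.roll(q,-1,0)-q,axis=1),np.degrees(np.arctan2(*(np.roll(q,-1,0)-q).T[::-1])))
crop=cv2.resize(im[145:255,280:395],None,fx=5,fy=5,interpolation=cv2.INTER_NEAREST);cv2.imwrite("pics/w1c.png",crop[:,:,::-1])
```

```text
Traceback (most recent call last):
IndexError: index 0 is out of bounds for axis 0 with size 0
```

```bash
sed -i 's/\[...,1\]>170)&(h\[...,2\]>80)/[...,1]>130)\&(h[...,2]>40)/' h.py
python3 - <<'E'
from h import *
s=np.load("w1.npz");c=cam("wrist",s);im=cv2.imread("pics/w1.png")[:,:,::-1]
h=hsv(im);sub=red(im)[190:250,310:380]
V=h[190:250,310:380,2];v=V[sub];print("V",np.percentile(v,[5,25,50,75,95]))
t,_=cv2.threshold(v,0,255,cv2.THRESH_OTSU)
for mm,n in((sub,"all"),(sub&(V>t),"top")):
    b=blobs(mm)[0].reshape(-1,2)+[310,190]
    r=cv2.minAreaRect(cast(c,b,.122)[:,:2].astype(np.float32)*1000);print(n,r)
p=[[335,156],[381,198],[337,242],[292,202]]
for z in (0.,.01):
  q=cast(c,p,z)[:,:2];print(z,q.round(4).tolist(),q.mean(0),np.linalg.norm(np.roll(q,-1,0)-q,axis=1),np.degrees(np.arctan2(*(np.roll(q,-1,0)-q).T[::-1])))
crop=cv2.resize(im[145:255,280:395],None,fx=5,fy=5,interpolation=cv2.INTER_NEAREST);cv2.imwrite("pics/w1c.png",crop[:,:,::-1])
E
```

```text
V [130.45 168.   172.5  175.   177.  ]
all ((506.53521728515625, 254.41490173339844), (24.926368713378906, 24.675458908081055), 85.75999450683594)
top ((507.04296875, 253.73825073242188), (23.50347137451172, 23.67264175415039), 84.99058532714844)
0.0 [[0.4653, 0.3084], [0.5633, 0.2959], [0.5495, 0.1953], [0.4509, 0.2107]] [0.50725038 0.25257359] [0.0987984  0.10149112 0.09981392 0.09869206] [ -7.2790022  -97.7984681  171.10599024  81.62019614]
0.01 [[0.4642, 0.309], [0.56, 0.2967], [0.5465, 0.1985], [0.4502, 0.2136]] [0.50522461 0.2544355 ] [0.09652773 0.09915856 0.09751991 0.09642383] [ -7.2790022  -97.7984681  171.10599024  81.62019614]
```

View pics/w1c.png

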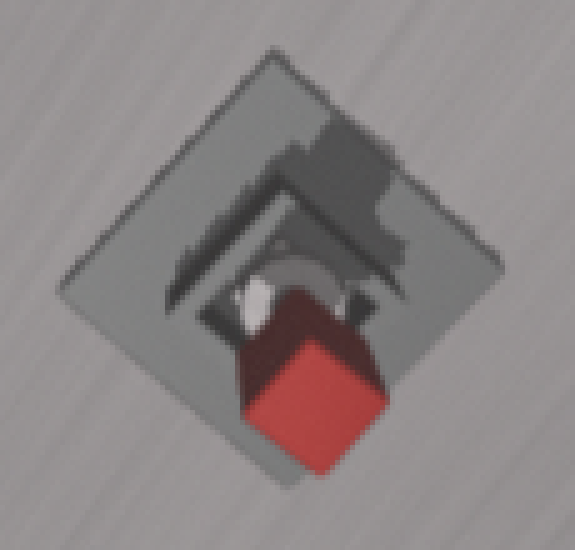

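The crop shows the key's handle top at about (342,227) in full-image pixels, nearly aligned with the stand and near the stand's centre. I'll go above it and refine.

>>> step_arm(rows=[[-0.161,0.083,0.32,0,0,1,1],[-0.161,0.083,0.32,0,0,1,1],[-0.161,0.083,0.32,0,0,1,1],[-0.161,0.083,0.32,0,0,1,1],[-0.161,0.083,0.32,0,0,1,1]])

```text
t: 1.65
tcp_pos: [0.5058, 0.2555, 0.1607]
orientation: [[-0.112, 0.994, 0.0], [0.994, 0.112, 0.001], [0.001, 0.0, -1.0]]
force: [-0.0, 0.2, 0.2]
grip_width: 0.0855
grip_force: 0.0
```

Run:
```python
from h import *
s=state();R=np.array(s["orientation"]);print(s["t"],np.round(s["q"],1),np.round(s["tcp_pos"],4),"yaw",np.degrees(np.arctan2(R[1,0],R[0,0])),R[:,2].round(4))
c=cam("wrist",s);im=snapshot("wrist");cv2.imwrite("pics/w2.png",im[:,:,::-1])
h=hsv(im);V=h[...,2];sub=red(im);sub[:,:220]=0;sub[:,420:]=0
v=V[sub];t,_=cv2.threshold(v,0,255,cv2.THRESH_OTSU);print(np.percentile(v,[5,25,50,75,95]),t)
for mm,n in((sub,"all"),(sub&(V>t),"top")):
    b=blobs(mm)[0].reshape(-1,2)
    r=cv2.minAreaRect(cast(c,b,.122)[:,:2].astype(np.float32)*1000);print(n,r,b.min(0),b.max(0))
```

```text
1.65 [-46.3  16.2  20.   91.9  -5.8  72.9 -18.8] [0.5058 0.2555 0.1607] yaw 96.4347466819435 [ 1.e-04  7.e-04 -1.e+00]
[133. 179. 181. 181. 182.] 155.0
all ((506.9691467285156, 254.29718017578125), (25.158039093017578, 25.089969635009766), 85.90985107421875) [305 198] [340 231]
top ((507.1285400390625, 253.5118408203125), (23.667076110839844, 23.871570587158203), 85.42190551757812) [306 200] [339 231]
```

>>> step_arm(rows=[[0,0,0.13,0,0,0.37,1],[0,0,0.27,0,0,0.37,1],[0,0,0.27,0,0,0.37,1],[0,0,0.27,0,0,0.37,-1],[0,0,0.27,0,0,0.37,-1],[0,0,0.27,0,0,0.37,-1],[0,0,0.27,0,0,0.37,-1],[0,0,0.27,0,0,0.37,-1]])

```text
t: 2.7
tcp_pos: [0.5073, 0.2544, 0.0808]
orientation: [[0.078, 0.997, 0.002], [0.997, -0.078, 0.001], [0.002, 0.002, -1.0]]
force: [0.1, 0.4, 6.7]
grip_width: 0.0236
grip_force: 59.0
```

Run:
```python
from h import *
s=state();R=np.array(s["orientation"]);print(np.round(s["tcp_pos"],4),"yaw",np.degrees(np.arctan2(R[1,0],R[0,0])),R[:,2].round(4),s["force"],s["torque"],s["grip_width"],s["grip_force"])
```

```text
[0.5073 0.2544 0.0808] yaw 85.53768739303169 [ 0.002   0.0014 -1.    ] [0.09107495 0.3800342  6.65342366] [-0.02906143  0.1504044  -0.0106462 ] 0.023649779140455515 59.04276967048645
```

>>> step_arm(rows=[[0,0,-0.2,0,0,0,-1],[0,0,-0.4,0,0,0,-1],[-0.2,0.08,-0.47,0,0,0,-1],[-0.4,0.15,-0.47,0,0,0,-1],[-0.6,0.23,-0.47,0,0,0,-1],[-0.8,0.31,-0.47,0,0,0,-1],[-0.89,0.34,-0.47,0,0,0,-1],[-0.89,0.34,-0.47,0,0,0,-1],[-0.89,0.34,-0.47,0,0,0,-1]])

```text
t: 3.82
tcp_pos: [0.5869, -0.0194, 0.22]
orientation: [[0.077, 0.997, -0.001], [0.997, -0.077, 0.001], [0.001, -0.001, -1.0]]
force: [-0.4, 0.4, -3.1]
grip_width: 0.0239
grip_force: 60.5
```

Run:
```python
from h import *
s=state();R=np.array(s["orientation"]);print(s["t"],np.round(s["q"],1),np.round(s["tcp_pos"],4),"yaw",np.degrees(np.arctan2(R[1,0],R[0,0])),s["force"],s["torque"],s["grip_width"])
np.savez("w3.npz",tcp_pos=s["tcp_pos"],orientation=s["orientation"])
w=snapshot("wrist");sc=snapshot("scene");cv2.imwrite("pics/w3.png",w[:,:,::-1]);cv2.imwrite("pics/s3.png",sc[:,:,::-1])
i,T=cam("scene");p=np.linalg.inv(T)@np.r_[s["tcp_pos"]-np.array([0,0,.07]),1];u,v=int(i["fx"]*p[0]/p[2]+i["cx"]),int(i["fy"]*p[1]/p[2]+i["cy"]);print(u,v)
a=cv2.resize(sc[v-60:v+40,u-50:u+50],(400,400),interpolation=cv2.INTER_CUBIC)
b=w[0:300,170:470]; b=cv2.resize(b,(400,400),interpolation=cv2.INTER_CUBIC)
cv2.imwrite("pics/c3.png",np.hstack([a,b])[:,:,::-1])
```

```text
3.825 [-25.3  18.1  31.4  83.6  -9.5  81.    1.9] [ 0.5869 -0.0194  0.22  ] yaw 85.56580229253437 [-0.35641438  0.38801551 -3.05566259] [ 0.05900845 -0.01412811  0.01883305] 0.02391511008471755
305 178
```

View pics/c3.png

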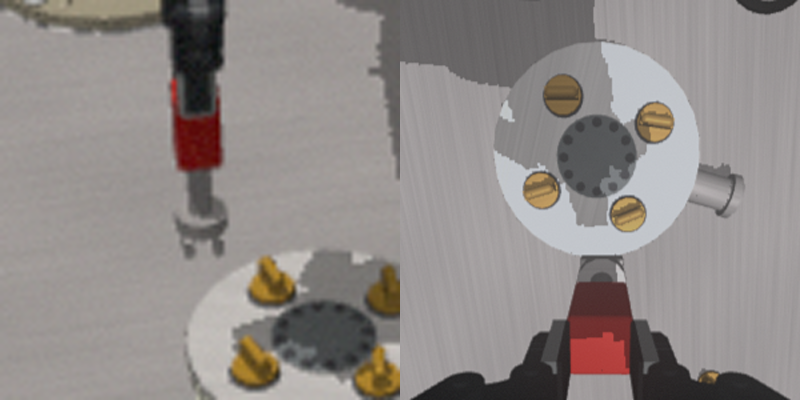

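In the scene view the key's slot is open toward the camera, so it lies along world x, which is tool y. The wrist view shows the four bars, all within about 20 degrees of the tool's y. I'll rectify the screw patches next.

```bash
cat > rect.py <<'E'
from h import *
def patch(im,c,ctr,z,half=.024,n=288):
    # world-aligned patch: right = +x, up = +y
    i,T=c;g=np.linspace(-half,half,n)
    X,Y=np.meshgrid(ctr[0]+g,ctr[1]-g)
    P=np.stack([X,Y,np.full_like(X,z)],-1)
    q=(P-T[:3,3])@T[:3,:3]
    return cv2.remap(np.ascontiguousarray(im),(i["fx"]*q[...,0]/q[...,2]+i["cx"]).astype(np.float32),(i["fy"]*q[...,1]/q[...,2]+i["cy"]).astype(np.float32),cv2.INTER_CUBIC)
E
python3 - <<'E'
from rect import *
s=np.load("w3.npz");c=cam("wrist",s);im=cv2.imread("pics/w3.png")[:,:,::-1]
h=hsv(im);m=(h[...,0]>10)&(h[...,0]<32)&(h[...,1]>100)&(h[...,2]>50);m[230:]=0
C=[]
for b in blobs(m,60)[:6]:
    b=b.reshape(-1,2);q=cast(c,b,.067)[:,:2].astype(np.float32);(x,y),r=cv2.minEnclosingCircle(q*1000)
    print(b.mean(0).round(),"circle",round(x,1),round(y,1),round(r,1));C.append((x/1000,y/1000))
C=np.array(C[:4]);ctr=C.mean(0);d=C-ctr
a=np.degrees(np.arctan2(d[:,1],d[:,0]));print("ctr",ctr,"rad",np.hypot(*d.T)*1000,"ang",a,"mod90",(a-45+45)%90)
ps=[]
order=np.argsort((a+17-45)%360+0)  # housing yaw about -17
for k in np.argsort((a+17)%360):
    p=patch(im,c,C[k],.083);ps.append(p)
    g=cv2.cvtColor(p,cv2.COLOR_RGB2GRAY);L=cv2.createLineSegmentDetector().detect(g)[0][:,0]
    print(k,C[k])
    for l in L:
        n=np.hypot(l[2]-l[0],l[3]-l[1])
        if n>90: print("  len mm",round(n/6,1),"ang",round(np.degrees(np.arctan2(-(l[3]-l[1]),l[2]-l[0]))%180,1),"mid mm",(((l[:2]+l[2:])/2-144)/6*[1,-1]).round(1))
cv2.imwrite("pics/r3.png",np.vstack([np.hstack(ps[:2]),np.hstack(ps[2:])])[:,:,::-1])
E
```

```text
[275. 143.] circle 538.9 32.9 14.9
[361.  92.] circle 638.9 80.1 14.4
[341. 160.] circle 612.3 7.0 14.5
[291.  65.] circle 565.2 109.5 13.1
[295.  77.] circle 565.6 104.5 14.1
ctr [0.58882259 0.05736837] rad [55.59659829 54.99705887 55.61471471 57.2764289 ] ang [-153.89109703   24.39301511  -65.00807645  114.39973355] mod90 [26.10890297 24.39301511 24.99192355 24.39973355]
1 [0.63891028 0.08008179]
  len mm 18.0 ang 167.6 mid mm [ 0.1 -5.8]
3 [0.56516168 0.10952919]
  len mm 23.9 ang 175.5 mid mm [ 0.9 -9.5]
0 [0.53889911 0.03290149]
2 [0.61231927 0.00696101]
```

View pics/r3.png

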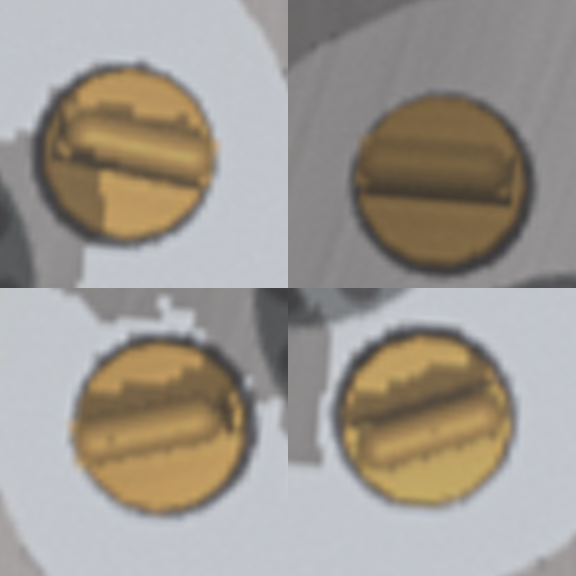

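The four patches show bar angles from world x of about -12.4° (screw 1), -4.5° (screw 2), +12° (screw 3) and +17° (screw 4). The centres fit a 55 mm circle around (0.589, 0.0565), with the housing's yaw about -19.7°. I'll hover the key just above screw 1 and check the fit.

>>> step_arm(rows=[[0.2,0.09,0,0,0,0.28,-1],[0.344,0.146,0,0,0,0.28,-1],[0.344,0.146,0.1,0,0,0.28,-1],[0.344,0.146,0.19,0,0,0.28,-1],[0.344,0.146,0.19,0,0,0.28,-1],[0.344,0.146,0.19,0,0,0.28,-1]])

```text
t: 4.68
tcp_pos: [0.6393, 0.0801, 0.1647]
orientation: [[0.215, 0.977, 0.001], [0.977, -0.215, 0.001], [0.001, 0.001, -1.0]]
force: [0.1, -0.6, -1.6]
grip_width: 0.0238
grip_force: 60.6
```

```bash
cat >> h.py <<'E'
def st():
    s=state();R=np.array(s["orientation"]);y=np.degrees(np.arctan2(R[1,0],R[0,0]))
    print("t",round(s["t"],2),"tcp",np.round(np.array(s["tcp_pos"])*1000,1),"yaw %.2f"%y,"F",np.round(s["force"],1),"T",np.round(s["torque"],3),"q7 %.0f"%s["q"][6]);return s
E
python3 - <<'E'
from h import *
s=st();w=snapshot("wrist");sc=snapshot("scene")
cv2.imwrite("pics/w4.png",w[:,:,::-1]);cv2.imwrite("pics/s4.png",sc[:,:,::-1])
i,T=cam("scene");p=np.linalg.inv(T)@np.r_[s["tcp_pos"]-np.array([0,0,.08]),1];u,v=int(i["fx"]*p[0]/p[2]+i["cx"]),int(i["fy"]*p[1]/p[2]+i["cy"]);print(u,v)
a=cv2.resize(sc[v-30:v+20,u-25:u+25],(400,400),interpolation=cv2.INTER_CUBIC)
print("scale 8; wrist crop origin (270,150) scale 4")
b=cv2.resize(w[150:250,270:370],(400,400),interpolation=cv2.INTER_CUBIC)
cv2.imwrite("pics/c4.png",np.hstack([a,b])[:,:,::-1])
E
```

```text
t 4.67 tcp [639.3  80.1 164.7] yaw 77.58 F [ 0.1 -0.6 -1.6] T [-0.02  -0.017  0.022] q7 -13
349 206
scale 8; wrist crop origin (270,150) scale 4
```

View pics/c4.png

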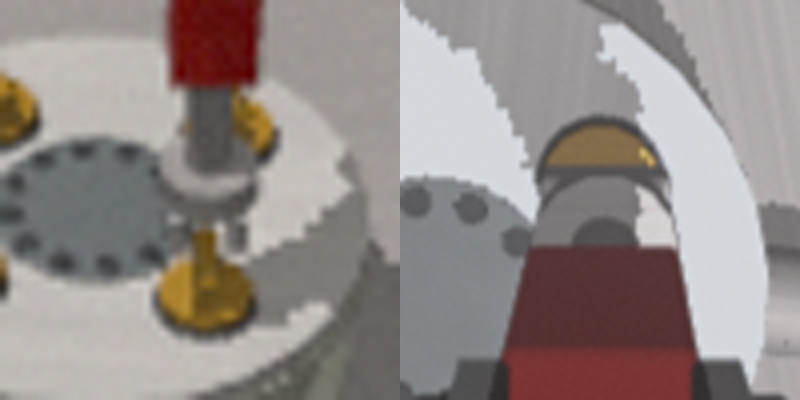

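The scene view looks along the slot and shows the bar about 1 mm from mid-slot, and in the wrist view the collar is concentric with the head. I'll lower gently.

>>> step_arm(rows=[[0,0,0.025,0,0,0,-1],[0,0,0.045,0,0,0,-1],[0,0,0.045,0,0,0,-1]])

```text
t: 5.15
tcp_pos: [0.6384, 0.0792, 0.149]
orientation: [[0.216, 0.976, -0.002], [0.976, -0.216, -0.0], [-0.001, -0.001, -1.0]]
force: [-0.6, 0.8, -3.1]
grip_width: 0.0236
grip_force: 60.6
```

```bash
python3 -c "
from h import *
st()"
```

```text
t 5.15 tcp [638.4  79.2 149. ] yaw 77.51 F [-0.6  0.8 -3.1] T [ 0.038  0.032 -0.02 ] q7 -13
```

>>> step_arm(rows=[[0,0,0.027,0,0,0,-1],[0,0,0.027,0,0,0.15,-1],[0,0,0.027,0,0,0.3,-1],[0,0,0.027,0,0,0.3,-1],[0,0,0.027,0,0,0.3,-1]])

```text
t: 5.78
tcp_pos: [0.6389, 0.0795, 0.1416]
orientation: [[0.358, 0.934, -0.0], [0.934, -0.358, 0.0], [0.0, -0.0, -1.0]]
force: [0.0, 1.8, -2.5]
grip_width: 0.0237
grip_force: 60.5
```

```bash
python3 -c "
from h import *
st()"
```

```text
t 5.78 tcp [638.9  79.5 141.6] yaw 69.03 F [ 0.   1.8 -2.5] T [ 0.27   0.043 -0.05 ] q7 -21
```

>>> step_arm(rows=[[0,0,0,0,0,0.15,-1],[0,0,0,0,0,0.3,-1],[0,0,0,0,0,0.3,-1],[0,0,0,0,0,0.3,-1]])

```text
t: 6.28
tcp_pos: [0.6388, 0.0794, 0.1415]
orientation: [[0.493, 0.87, -0.0], [0.87, -0.493, 0.0], [-0.0, -0.0, -1.0]]
force: [0.0, 2.2, -5.3]
grip_width: 0.0238
grip_force: 60.4
```

```bash
python3 -c "
from h import *
st()"
```

```text
t 6.28 tcp [638.8  79.4 141.5] yaw 60.46 F [ 0.   2.2 -5.3] T [0.471 0.004 0.099] q7 -28
```

>>> step_arm(rows=[[0,0,0.001,0,0,0.3,-1],[0,0,0.002,0,0,0.6,-1],[0,0,0.003,0,0,0.9,-1],[0,0,0.003,0,0,1,-1]])

```text
t: 6.78
tcp_pos: [0.6388, 0.0799, 0.1408]
orientation: [[0.851, 0.524, -0.0], [0.524, -0.851, 0.001], [-0.0, -0.001, -1.0]]
force: [0.3, 1.9, -5.0]
grip_width: 0.024
grip_force: 60.4
```

>>> step_arm(rows=[[0,0,0,0,0,0.2,-1],[0,0,0,0,0,0.2,-1],[0,0,0,0,0,0.2,-1]])

```text
t: 7.15
tcp_pos: [0.6388, 0.0796, 0.1408]
orientation: [[0.898, 0.44, -0.0], [0.44, -0.898, 0.0], [-0.0, -0.0, -1.0]]
force: [-0.3, 2.5, -4.0]
grip_width: 0.0237
grip_force: 60.3
```

```bash
python3 -c "
from h import *
st()"
```

```text
t 7.15 tcp [638.8  79.6 140.8] yaw 26.13 F [-0.3  2.5 -4. ] T [0.745 0.082 0.12 ] q7 -60
```

>>> step_arm(rows=[[0,0,0,0,0,-0.35,-1],[0,0,0,0,0,-0.4,-1],[0,0,-0.06,0,0,-0.4,-1],[-0.04,0,-0.1,0,0,-0.6,-1],[-0.2,-0.004,-0.1,0,0,-0.9,-1],[-0.366,-0.007,-0.1,0,0,-1,-1]])

```text
t: 7.9
tcp_pos: [0.5391, 0.032, 0.1723]
orientation: [[0.579, 0.815, 0.002], [0.815, -0.579, -0.0], [0.001, 0.002, -1.0]]
force: [0.1, -0.9, -0.9]
grip_width: 0.0242
grip_force: 60.6
```

>>> step_arm(rows=[[0,0,0,0,0,-0.35,-1],[0,0,0,0,0,-0.7,-1],[0,0,0,0,0,-1,-1]])

```text
t: 8.28
tcp_pos: [0.5398, 0.0325, 0.1727]
orientation: [[0.116, 0.993, 0.002], [0.993, -0.116, 0.001], [0.001, 0.002, -1.0]]
force: [0.3, 0.3, -2.5]
grip_width: 0.0238
grip_force: 60.7
```

>>> step_arm(rows=[[0,0,0,0,0,-0.35,-1],[0,0,0,0,0,-0.65,-1],[0,0,0,0,0,-0.65,-1],[0,0,0,0,0,-0.65,-1]])

```text
t: 8.78
tcp_pos: [0.5396, 0.0328, 0.1716]
orientation: [[-0.201, 0.98, 0.001], [0.98, 0.201, 0.0], [0.0, 0.001, -1.0]]
force: [-0.1, -0.3, -2.6]
grip_width: 0.0237
grip_force: 60.7
```

Run:
```python
from h import *
s=st();w=snapshot("wrist");sc=snapshot("scene")
cv2.imwrite("pics/w5.png",w[:,:,::-1]);cv2.imwrite("pics/s5.png",sc[:,:,::-1])
i,T=cam("scene");p=np.linalg.inv(T)@np.r_[s["tcp_pos"]-np.array([0,0,.08]),1];u,v=int(i["fx"]*p[0]/p[2]+i["cx"]),int(i["fy"]*p[1]/p[2]+i["cy"])
a=cv2.resize(sc[v-30:v+30,u-30:u+90],(800,400),interpolation=cv2.INTER_CUBIC)
cv2.imwrite("pics/c5.png",a[:,:,::-1])
```

```text
t 8.78 tcp [539.6  32.8 171.6] yaw 101.59 F [-0.1 -0.3 -2.6] T [ 0.019 -0.023  0.023] q7 11
```

View pics/c5.png

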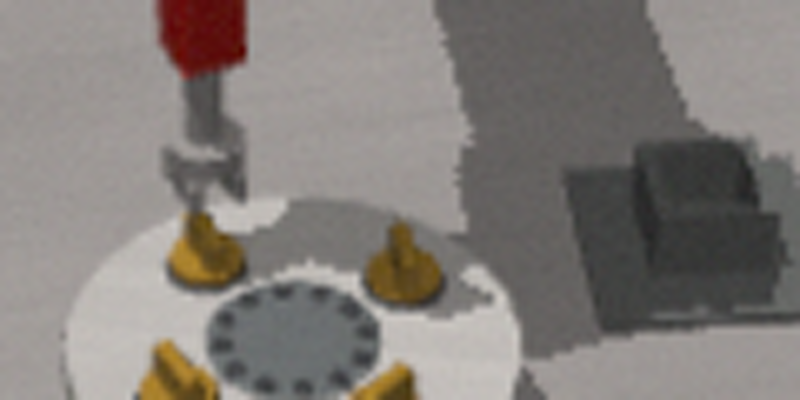

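The scene view shows the key directly above screw 3's bar with the slot aligned. Lowering.

>>> step_arm(rows=[[0,0,0.045,0,0,0,-1],[0,0,0.07,0,0,0,-1],[0,0,0.073,0,0,0,-1],[0,0,0.073,0,0,0,-1]])

```text
t: 9.38
tcp_pos: [0.5393, 0.033, 0.1489]
orientation: [[-0.205, 0.979, -0.0], [0.979, 0.205, -0.0], [-0.0, -0.0, -1.0]]
force: [-0.2, 0.0, -2.4]
grip_width: 0.0236
grip_force: 60.6
```

```bash
python3 -c "
from h import *
st()"
```

```text
t 9.38 tcp [539.3  33.  148.9] yaw 101.85 F [-0.2  0.  -2.4] T [-0.022 -0.006  0.052] q7 12
```

>>> step_arm(rows=[[0,0,0.025,0,0,0,-1],[0,0,0.025,0,0,0.3,-1],[0,0,0.025,0,0,0.55,-1],[0,0,0.025,0,0,0.55,-1],[0,0,0.025,0,0,0.55,-1]])

```text
t: 10.0
tcp_pos: [0.5391, 0.0332, 0.1412]
orientation: [[0.065, 0.998, -0.001], [0.998, -0.065, -0.0], [-0.0, -0.001, -1.0]]
force: [0.5, -0.1, -4.0]
grip_width: 0.0231
grip_force: 60.5
```

```bash
python3 -c "
from h import *
st()"
```

```text
t 10.0 tcp [539.1  33.2 141.2] yaw 86.27 F [ 0.5 -0.1 -4. ] T [0.06  0.154 0.046] q7 -3
```

>>> step_arm(rows=[[0,0,0,0,0,0.15,-1],[0,0,0,0,0,0.15,-1]])

```text
t: 10.25
tcp_pos: [0.539, 0.0331, 0.1412]
orientation: [[0.14, 0.99, -0.001], [0.99, -0.14, -0.0], [-0.0, -0.001, -1.0]]
force: [-0.5, -0.5, -6.7]
grip_width: 0.0236
grip_force: 60.3
```

```bash
python3 -c "
from h import *
st()"
```

```text
t 10.25 tcp [539.   33.1 141.2] yaw 81.93 F [-0.5 -0.5 -6.7] T [0.146 0.097 0.02 ] q7 -7
```

>>> step_arm(rows=[[0,0,0,0,0,0.15,-1],[0,0,0,0,0,0.15,-1]])

```text
t: 10.5
tcp_pos: [0.539, 0.0331, 0.1412]
orientation: [[0.214, 0.977, -0.001], [0.977, -0.214, -0.0], [-0.0, -0.001, -1.0]]
force: [-0.9, -0.1, -6.8]
grip_width: 0.0235
grip_force: 60.2
```

```bash
python3 -c "
from h import *
st()
import rig
w=snapshot('wrist');cv2.imwrite('pics/w6.png',w[:,:,::-1])"
```

```text
t 10.5 tcp [539.   33.1 141.2] yaw 77.67 F [-0.9 -0.1 -6.8] T [0.201 0.103 0.029] q7 -12
```

```bash
python3 -c "
from h import *
for k in range(3):
    s=st();print(np.round(s['joint_torque'],2));snapshot('top')"
```

```text
t 10.55 tcp [539.1  33.1 141.2] yaw 77.71 F [-1.3 -0.7 -6.9] T [0.154 0.123 0.094] q7 -12
[  0.34 -48.44   6.59 -38.17   0.2   -0.2   -0.34]
t 10.6 tcp [539.1  33.1 141.3] yaw 77.69 F [-0.5  0.3 -6.4] T [0.161 0.145 0.065] q7 -12
[  0.35 -48.42   6.57 -38.2    0.21  -0.24  -0.13]
t 10.65 tcp [539.1  33.1 141.3] yaw 77.66 F [-0.6  1.1 -7. ] T [0.13  0.157 0.104] q7 -12
[  0.36 -48.59   6.58 -38.41   0.22  -0.27  -0.06]
```

>>> step_arm(rows=[[0,0,0,0,0,0.2,-1]])

```text
t: 10.82
tcp_pos: [0.5391, 0.0331, 0.1413]
orientation: [[0.313, 0.95, -0.001], [0.95, -0.313, 0.0], [-0.0, -0.001, -1.0]]
force: [-0.8, 0.3, -8.8]
grip_width: 0.0239
grip_force: 60.0
```

```bash
python3 -c "
from h import *
s=st();print(np.round(s['joint_torque'],2))"
```

```text
t 10.82 tcp [539.1  33.1 141.3] yaw 71.77 F [-0.8  0.3 -8.8] T [0.232 0.113 0.148] q7 -17
[  1.2  -49.06   6.46 -38.87   0.37  -0.19   2.33]
```

>>> step_arm(rows=[[0,0,0.003,0,0,0.3,-1],[0,0,0.003,0,0,0.6,-1],[0,0,0.003,0,0,0.744,-1],[0,0,0.003,0,0,0.744,-1]])

```text
t: 11.32
tcp_pos: [0.5393, 0.0334, 0.1406]
orientation: [[0.635, 0.773, -0.0], [0.773, -0.635, 0.0], [0.0, -0.0, -1.0]]
force: [-0.7, 0.4, -6.6]
grip_width: 0.0237
grip_force: 60.3
```

```bash
python3 -c "
from h import *
s=st();print(np.round(s['joint_torque'],2))"
```

```text
t 11.32 tcp [539.3  33.4 140.6] yaw 50.58 F [-0.7  0.4 -6.6] T [0.377 0.299 0.127] q7 -38
[  0.74 -46.92   7.92 -37.97   0.51  -0.39  -0.88]
```

>>> step_arm(rows=[[0,0,0,0,0,-0.35,-1],[0,0,0,0,0,-0.4,-1],[0,0,-0.06,0,0,-0.4,-1],[0.02,-0.01,-0.103,0,0,-0.6,-1],[0.15,-0.05,-0.103,0,0,-0.9,-1],[0.243,-0.086,-0.103,0,0,-1,-1],[0.243,-0.086,-0.103,0,0,-1,-1]])

```text
t: 12.2
tcp_pos: [0.5665, 0.1093, 0.1725]
orientation: [[0.186, 0.983, 0.001], [0.983, -0.186, 0.001], [0.001, 0.001, -1.0]]
force: [-0.2, -0.2, -2.3]
grip_width: 0.0237
grip_force: 60.6
```

>>> step_arm(rows=[[0,0,0,0,0,-0.218,-1],[0,0,0,0,0,-0.218,-1],[0,0,0.04,0,0,-0.218,-1],[0,0,0.073,0,0,-0.218,-1],[0,0,0.073,0,0,-0.218,-1]])

```text
t: 12.82
tcp_pos: [0.5648, 0.1055, 0.1481]
orientation: [[0.082, 0.997, -0.003], [0.997, -0.082, -0.001], [-0.001, -0.003, -1.0]]
force: [-0.0, 0.8, -2.5]
grip_width: 0.0239
grip_force: 60.6
```

```bash
python3 -c "
from h import *
st()"
```

```text
t 12.82 tcp [564.8 105.5 148.1] yaw 85.31 F [-0.   0.8 -2.5] T [-0.003 -0.002 -0.017] q7 -10
```

>>> step_arm(rows=[[0,0,0.022,0,0,0,-1],[0,0,0.022,0,0,0.25,-1],[0,0,0.022,0,0,0.5,-1],[0,0,0.023,0,0,0.75,-1],[0,0,0.023,0,0,1,-1]])

```text
t: 13.45
tcp_pos: [0.5655, 0.1062, 0.1422]
orientation: [[0.552, 0.834, -0.001], [0.834, -0.552, 0.0], [-0.0, -0.001, -1.0]]
force: [-0.1, 0.2, -4.9]
grip_width: 0.0237
grip_force: 60.4
```

>>> step_arm(rows=[[0,0,0.002,0,0,0.3,-1],[0,0,0.003,0,0,0.6,-1],[0,0,0.003,0,0,0.79,-1],[0,0,0.003,0,0,0.79,-1]])

```text
t: 13.95
tcp_pos: [0.5656, 0.1064, 0.1415]
orientation: [[0.828, 0.561, -0.0], [0.561, -0.828, 0.0], [-0.0, -0.0, -1.0]]
force: [-0.5, 2.3, -4.5]
grip_width: 0.0237
grip_force: 60.5
```

```bash
python3 -c "
from h import *
st()"
```

```text
t 13.95 tcp [565.6 106.4 141.5] yaw 34.15 F [-0.5  2.3 -4.5] T [0.461 0.099 0.052] q7 -58
```

>>> step_arm(rows=[[0,0,0,0,0,-0.35,-1],[0,0,0,0,0,-0.4,-1],[0,0,-0.06,0,0,-0.4,-1],[0,0.04,-0.1,0,0,-0.6,-1],[-0.03,0.2,-0.1,0,0,-0.9,-1],[-0.058,0.363,-0.1,0,0,-1,-1]])

```text
t: 14.7
tcp_pos: [0.6135, 0.0053, 0.1736]
orientation: [[0.456, 0.89, 0.002], [0.89, -0.456, 0.0], [0.001, 0.002, -1.0]]
force: [0.2, -0.2, -1.6]
grip_width: 0.0239
grip_force: 60.7
```

>>> step_arm(rows=[[0,0,0,0,0,-0.35,-1],[0,0,0,0,0,-0.7,-1],[0,0,0,0,0,-1,-1]])

```text
t: 15.08
tcp_pos: [0.6129, 0.0054, 0.1732]
orientation: [[-0.026, 1.0, 0.001], [1.0, 0.026, -0.0], [-0.0, 0.001, -1.0]]
force: [0.4, -0.0, -3.0]
grip_width: 0.0234
grip_force: 60.7
```

>>> step_arm(rows=[[0,0,0,0,0,-0.3,-1],[0,0,0,0,0,-0.543,-1],[0,0,0,0,0,-0.543,-1],[0,0,0.045,0,0,-0.543,-1],[0,0,0.072,0,0,-0.543,-1],[0,0,0.072,0,0,-0.543,-1]])

```text
t: 15.82
tcp_pos: [0.6115, 0.0059, 0.1487]
orientation: [[-0.29, 0.957, -0.003], [0.957, 0.29, -0.0], [0.0, -0.003, -1.0]]
force: [0.4, -0.6, -2.5]
grip_width: 0.0236
grip_force: 60.7
```

```bash
python3 -c "
from h import *
st()"
```

```text
t 15.82 tcp [611.5   5.9 148.7] yaw 106.88 F [ 0.4 -0.6 -2.5] T [ 0.052 -0.004 -0.055] q7 22
```

>>> step_arm(rows=[[0,0,0.024,0,0,0,-1],[0,0,0.024,0,0,0.25,-1],[0,0,0.024,0,0,0.5,-1],[0,0,0.025,0,0,0.75,-1],[0,0,0.025,0,0,1,-1]])

```text
t: 16.45
tcp_pos: [0.6119, 0.0064, 0.142]
orientation: [[0.207, 0.978, -0.001], [0.978, -0.207, 0.0], [0.0, -0.001, -1.0]]
force: [-2.1, 0.8, -4.8]
grip_width: 0.024
grip_force: 60.5
```

>>> step_arm(rows=[[0,0,0.002,0,0,0.3,-1],[0,0,0.003,0,0,0.6,-1],[0,0,0.003,0,0,0.79,-1],[0,0,0.003,0,0,0.79,-1]])

```text
t: 16.95
tcp_pos: [0.6121, 0.0067, 0.1414]
orientation: [[0.563, 0.826, -0.001], [0.826, -0.563, 0.001], [0.0, -0.001, -1.0]]
force: [-0.2, 2.0, -4.3]
grip_width: 0.0239
grip_force: 60.6
```

```bash
python3 -c "
from h import *
st()"
```

```text
t 16.95 tcp [612.1   6.7 141.4] yaw 55.73 F [-0.2  2.  -4.3] T [0.588 0.358 0.049] q7 -26
```

>>> step_arm(rows=[[0,0,0,0,0,-0.35,-1],[0,0,0,0,0,-0.4,-1],[0,0,-0.06,0,0,-0.4,-1],[-0.05,-0.04,-0.2,0,0,-0.4,-1],[-0.155,-0.108,-0.26,0,0,-0.4,-1],[-0.155,-0.108,-0.26,0,0,-0.4,-1],[-0.155,-0.108,-0.26,0,0,-0.4,-1],[-0.155,-0.108,-0.26,0,0,-0.4,-1]])

```text
t: 17.95
tcp_pos: [0.5596, -0.0137, 0.2195]
orientation: [[0.389, 0.921, -0.001], [0.921, -0.389, -0.0], [-0.001, -0.001, -1.0]]
force: [0.1, 0.1, -3.2]
grip_width: 0.0237
grip_force: 60.8
```

Run:
```python
from rect import *
s=st();np.savez("w7.npz",tcp_pos=s["tcp_pos"],orientation=s["orientation"]);c=cam("wrist",s);im=snapshot("wrist");cv2.imwrite("pics/w7.png",im[:,:,::-1])
C=np.array([[638.7,79.6],[565.6,106.2],[539.2,33.2],[612.1,6.5]])/1000
ps=[]
for k in range(4):
    p=patch(im,c,C[k],.082);ps.append(p)
    g=cv2.cvtColor(p,cv2.COLOR_RGB2GRAY);L=cv2.createLineSegmentDetector().detect(g)[0][:,0]
    for l in L:
        n=np.hypot(l[2]-l[0],l[3]-l[1])
        if n>80: print(k+1,"len",round(n/6,1),"ang",round(np.degrees(np.arctan2(-(l[3]-l[1]),l[2]-l[0]))%180-180,1),"mid",(((l[:2]+l[2:])/2-144)/6*[1,-1]).round(1))
cv2.imwrite("pics/r7.png",np.vstack([np.hstack(ps[:2]),np.hstack(ps[2:])])[:,:,::-1])
```

```text
t 17.95 tcp [559.6 -13.7 219.5] yaw 67.13 F [ 0.1  0.1 -3.2] T [-0.    -0.02   0.011] q7 -17
1 len 24.2 ang -53.2 mid [-5.7 -3.2]
```

View pics/r7.png

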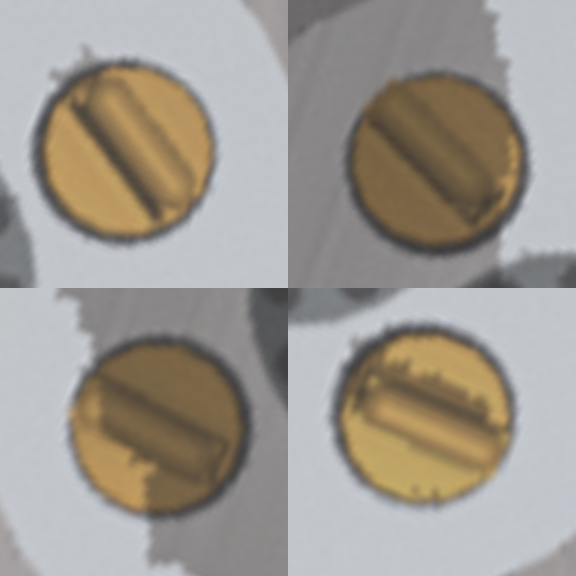

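Measured bars are now about -53° (screw 1), -44° (screw 2), -28° (screw 3) and -23° (screw 4), so each has turned about 40° clockwise. The second pass starts at screw 1.

>>> step_arm(rows=[[0.15,0.05,0.05,0,0,0.35,-1],[0.3,0.1,0.1,0,0,0.7,-1],[0.389,0.122,0.158,0,0,1,-1],[0.389,0.122,0.158,0,0,1,-1]])

```text
t: 18.5
tcp_pos: [0.6381, 0.0826, 0.1687]
orientation: [[0.781, 0.625, -0.005], [0.625, -0.781, -0.001], [-0.005, -0.002, -1.0]]
force: [-0.2, -0.3, -3.0]
grip_width: 0.0237
grip_force: 60.8
```

>>> step_arm(rows=[[0,0,0,0,0,0.05,-1],[0,0,0.04,0,0,0.05,-1],[0,0,0.078,0,0,0.05,-1],[0,0,0.078,0,0,0.05,-1]])

```text
t: 19.0
tcp_pos: [0.6377, 0.0788, 0.1477]
orientation: [[0.798, 0.602, -0.002], [0.602, -0.798, 0.0], [-0.002, -0.001, -1.0]]
force: [-0.3, 1.1, -2.4]
grip_width: 0.0237
grip_force: 60.8
```

```bash
python3 -c "
from h import *
st()"
```

```text
t 19.0 tcp [637.7  78.8 147.7] yaw 37.03 F [-0.3  1.1 -2.4] T [ 0.076 -0.093  0.051] q7 -50
```

>>> step_arm(rows=[[0.004,0,0.025,0,0,0,-1],[0.004,0,0.025,0,0,0.25,-1],[0.004,0,0.025,0,0,0.5,-1],[0.004,0,0.026,0,0,0.7,-1],[0.004,0,0.026,0,0,0.84,-1],[0.004,0,0.026,0,0,0.84,-1]])

```text
t: 19.75
tcp_pos: [0.6394, 0.08, 0.1408]
orientation: [[0.974, 0.225, -0.0], [0.225, -0.974, -0.0], [-0.0, -0.0, -1.0]]
force: [0.9, -0.0, -4.6]
grip_width: 0.0238
grip_force: 60.6
```

```bash
python3 -c "
from h import *
st()"
```

```text
t 19.75 tcp [639.4  80.  140.8] yaw 13.02 F [ 0.9 -0.  -4.6] T [ 0.208 -0.106  0.127] q7 -71
```

>>> step_arm(rows=[[0,0,0,0,0,0.08,-1],[0,0,0,0,0,0.08,-1]])

```text
t: 20.0
tcp_pos: [0.6393, 0.0798, 0.1409]
orientation: [[0.983, 0.185, -0.001], [0.185, -0.983, 0.0], [-0.0, -0.0, -1.0]]
force: [1.4, 1.5, -5.5]
grip_width: 0.0237
grip_force: 60.5
```

```bash
python3 -c "
from h import *
st()"
```

```text
t 20.0 tcp [639.3  79.8 140.9] yaw 10.67 F [ 1.4  1.5 -5.5] T [ 0.174 -0.136  0.102] q7 -74
```

>>> step_arm(rows=[[0,0,0,0,0,0.07,-1],[0,0,0,0,0,0.07,-1]])

```text
t: 20.25
tcp_pos: [0.6393, 0.0798, 0.1409]
orientation: [[0.989, 0.15, -0.001], [0.15, -0.989, 0.0], [-0.001, -0.0, -1.0]]
force: [-0.1, 0.4, -6.7]
grip_width: 0.0238
grip_force: 60.4
```

```bash
python3 -c "
from h import *
st()"
```

```text
t 20.25 tcp [639.3  79.8 140.9] yaw 8.64 F [-0.1  0.4 -6.7] T [ 0.276 -0.112  0.1  ] q7 -75
```

>>> step_arm(rows=[[0,0,0.001,0,0,0.07,-1],[0,0,0.001,0,0,0.07,-1]])

```text
t: 20.5
tcp_pos: [0.6395, 0.0798, 0.1409]
orientation: [[0.993, 0.115, -0.0], [0.115, -0.993, 0.0], [-0.0, -0.0, -1.0]]
force: [0.1, 0.4, -6.5]
grip_width: 0.0235
grip_force: 60.4
```

```bash
python3 -c "
from h import *
st()"
```

```text
t 20.5 tcp [639.5  79.8 140.9] yaw 6.62 F [ 0.1  0.4 -6.5] T [ 0.347 -0.035  0.091] q7 -77
```

>>> step_arm(rows=[[0,0,0,0,0,0.07,-1],[0,0,0,0,0,0.07,-1]])

```text
t: 20.75
tcp_pos: [0.6394, 0.0798, 0.1408]
orientation: [[0.997, 0.081, -0.0], [0.081, -0.997, -0.0], [-0.0, 0.0, -1.0]]
force: [-0.5, 1.8, -6.8]
grip_width: 0.0236
grip_force: 60.4
```

```bash
python3 -c "
from h import *
st()"
```

```text
t 20.75 tcp [639.4  79.8 140.8] yaw 4.62 F [-0.5  1.8 -6.8] T [ 0.356 -0.031  0.213] q7 -79
```

>>> step_arm(rows=[[0,0,0.001,0,0,0.07,-1],[0,0,0.001,0,0,0.07,-1]])

```text
t: 21.0
tcp_pos: [0.6396, 0.0798, 0.1407]
orientation: [[0.999, 0.046, 0.0], [0.046, -0.999, 0.0], [0.0, -0.0, -1.0]]
force: [0.4, 1.5, -5.2]
grip_width: 0.0238
grip_force: 60.6
```

```bash
python3 -c "
from h import *
st()"
```

```text
t 21.0 tcp [639.6  79.8 140.7] yaw 2.63 F [ 0.4  1.5 -5.2] T [0.353 0.035 0.36 ] q7 -81
```

>>> step_arm(rows=[[0,0,0,0,0,0.04,-1],[0,0,0,0,0,0.04,-1]])

```text
t: 21.25
tcp_pos: [0.6396, 0.0798, 0.1407]
orientation: [[1.0, 0.026, 0.0], [0.026, -1.0, 0.0], [0.0, 0.0, -1.0]]
force: [-0.0, 1.2, -4.7]
grip_width: 0.0239
grip_force: 60.7
```

```bash
python3 -c "
from h import *
st();snapshot('top');st()"
```

```text
t 21.25 tcp [639.6  79.8 140.7] yaw 1.50 F [-0.   1.2 -4.7] T [ 0.328 -0.013  0.424] q7 -82
t 21.3 tcp [639.6  79.7 140.7] yaw 1.52 F [ 0.8  0.9 -5.2] T [0.387 0.032 0.475] q7 -82
```

>>> step_arm(rows=[[0,0,0,0,0,-0.35,-1],[0,0,0,0,0,-0.56,-1],[0,0,-0.02,0,0,-0.56,-1],[0,0,-0.09,0,0,-0.56,-1],[-0.18,0.08,-0.1,0,0,-0.8,-1],[-0.339,0.147,-0.1,0,0,-1,-1],[-0.339,0.147,-0.1,0,0,-1,-1]])

```text
t: 22.18
tcp_pos: [0.5356, 0.0298, 0.1709]
orientation: [[0.868, 0.497, -0.002], [0.497, -0.868, 0.002], [-0.001, -0.003, -1.0]]
force: [1.5, -0.6, -1.8]
grip_width: 0.0239
grip_force: 60.8
```

>>> step_arm(rows=[[0,0,0,0,0,-0.35,-1],[0,0,0,0,0,-0.7,-1],[0,0,0,0,0,-1,-1]])

```text
t: 22.55
tcp_pos: [0.5397, 0.0328, 0.1714]
orientation: [[0.516, 0.856, 0.001], [0.856, -0.516, 0.0], [0.001, 0.001, -1.0]]
force: [0.2, -0.1, -2.4]
grip_width: 0.0237
grip_force: 60.8
```

>>> step_arm(rows=[[0,0,0,0,0,-0.13,-1],[0,0,0,0,0,-0.13,-1],[0,0,0.04,0,0,-0.13,-1],[0,0,0.075,0,0,-0.13,-1],[0,0,0.075,0,0,-0.13,-1]])

```text
t: 23.18
tcp_pos: [0.538, 0.0329, 0.1466]
orientation: [[0.462, 0.887, -0.003], [0.887, -0.462, -0.001], [-0.002, -0.002, -1.0]]
force: [0.0, -1.0, -1.8]
grip_width: 0.0238
grip_force: 60.8
```

```bash
python3 -c "
from h import *
st()"
```

```text
t 23.18 tcp [538.   32.9 146.6] yaw 62.49 F [ 0.  -1.  -1.8] T [-0.024  0.011  0.019] q7 -25
```

>>> step_arm(rows=[[0,0,0.02,0,0,0,-1],[0,0,0.02,0,0,0.25,-1],[0,0,0.021,0,0,0.5,-1],[0,0,0.022,0,0,0.75,-1],[0,0,0.022,0,0,0.9,-1],[0,0,0.022,0,0,0.9,-1]])

```text
t: 23.92
tcp_pos: [0.5391, 0.0334, 0.1414]
orientation: [[0.801, 0.599, 0.0], [0.599, -0.801, 0.0], [0.0, -0.0, -1.0]]
force: [-0.1, 0.5, -3.1]
grip_width: 0.024
grip_force: 60.7
```

```bash
python3 -c "
from h import *
st()"
```

```text
t 23.93 tcp [539.1  33.4 141.4] yaw 36.80 F [-0.1  0.5 -3.1] T [ 0.323 -0.041  0.033] q7 -50
```

>>> step_arm(rows=[[0,0,0,0,0,0.08,-1],[0,0,0,0,0,0.08,-1]])

```text
t: 24.18
tcp_pos: [0.539, 0.0333, 0.1414]
orientation: [[0.823, 0.567, -0.0], [0.567, -0.823, 0.0], [0.0, -0.0, -1.0]]
force: [0.8, 1.4, -4.5]
grip_width: 0.024
grip_force: 60.7
```

```bash
python3 -c "
from h import *
st();snapshot('top');st()"
```

```text
t 24.18 tcp [539.   33.3 141.4] yaw 34.57 F [ 0.8  1.4 -4.5] T [ 0.421 -0.026  0.117] q7 -52
t 24.23 tcp [539.   33.2 141.4] yaw 34.58 F [-0.7  2.6 -4. ] T [ 0.465 -0.07   0.065] q7 -52
```

>>> step_arm(rows=[[0,0,0.003,0,0,0.07,-1],[0,0,0.003,0,0,0.07,-1]])

```text
t: 24.48
tcp_pos: [0.5393, 0.0331, 0.141]
orientation: [[0.844, 0.536, 0.001], [0.536, -0.844, 0.0], [0.001, 0.0, -1.0]]
force: [-0.7, 1.7, 0.1]
grip_width: 0.0236
grip_force: 61.2
```

```bash
python3 -c "
from h import *
st()"
```

```text
t 24.48 tcp [539.3  33.1 141. ] yaw 32.44 F [-0.7  1.7  0.1] T [0.582 0.109 0.086] q7 -54
```

>>> step_arm(rows=[[0,0,0,0,0,0.07,-1],[0,0,0,0,0,0.07,-1]])

```text
t: 24.72
tcp_pos: [0.5392, 0.033, 0.1408]
orientation: [[0.862, 0.506, 0.0], [0.506, -0.862, 0.0], [0.001, 0.0, -1.0]]
force: [-1.2, 2.1, 0.9]
grip_width: 0.0237
grip_force: 61.3
```

```bash
python3 -c "
from h import *
st()"
```

```text
t 24.73 tcp [539.2  33.  140.8] yaw 30.41 F [-1.2  2.1  0.9] T [0.593 0.081 0.153] q7 -56
```

>>> step_arm(rows=[[0,0,0,0,0,0.06,-1],[0,0,0,0,0,0.06,-1]])

```text
t: 24.98
tcp_pos: [0.5391, 0.033, 0.1407]
orientation: [[0.877, 0.48, 0.0], [0.48, -0.877, 0.0], [0.0, 0.0, -1.0]]
force: [0.7, 1.1, 2.0]
grip_width: 0.0235
grip_force: 61.3
```

```bash
python3 -c "
from h import *
st();snapshot('top');st()"
```

```text
t 24.98 tcp [539.1  33.  140.7] yaw 28.69 F [0.7 1.1 2. ] T [0.609 0.097 0.063] q7 -57
t 25.02 tcp [539.1  33.  140.7] yaw 28.72 F [0.1 2.4 2.3] T [ 0.635 -0.021  0.069] q7 -57
```

>>> step_arm(rows=[[0,0,0,0,0,0.07,-1],[0,0,0,0,0,0.07,-1]])

```text
t: 25.28
tcp_pos: [0.5391, 0.033, 0.1406]
orientation: [[0.894, 0.449, 0.0], [0.449, -0.894, 0.0], [0.0, 0.0, -1.0]]
force: [-0.1, 2.2, 1.5]
grip_width: 0.0234
grip_force: 61.3
```

```bash
python3 -c "
from h import *
st()"
```

```text
t 25.27 tcp [539.1  33.  140.6] yaw 26.67 F [-0.1  2.2  1.5] T [ 0.658 -0.065  0.089] q7 -59
```

>>> step_arm(rows=[[0,0,0,0,0,0.07,-1],[0,0,0,0,0,0.07,-1]])

```text
t: 25.52
tcp_pos: [0.539, 0.033, 0.1406]
orientation: [[0.909, 0.417, -0.0], [0.417, -0.909, -0.0], [-0.0, 0.0, -1.0]]
force: [0.1, 1.7, 2.1]
grip_width: 0.0235
grip_force: 61.3
```

```bash
python3 -c "
from h import *
st()"
```

```text
t 25.52 tcp [539.   33.  140.6] yaw 24.67 F [0.1 1.7 2.1] T [ 0.664 -0.076  0.059] q7 -61
```

>>> step_arm(rows=[[0,0,0,0,0,0.06,-1],[0,0,0,0,0,0.06,-1]])

```text
t: 25.78
tcp_pos: [0.539, 0.033, 0.1405]
orientation: [[0.921, 0.39, -0.0], [0.39, -0.921, -0.0], [-0.0, -0.0, -1.0]]
force: [0.8, 2.5, 2.0]
grip_width: 0.0238
grip_force: 61.2
```

```bash
python3 -c "
from h import *
st();snapshot('top');st()"
```

```text
t 25.77 tcp [539.   33.  140.5] yaw 22.96 F [0.8 2.5 2. ] T [ 0.737 -0.001  0.101] q7 -63
t 25.82 tcp [539.   33.  140.5] yaw 23.00 F [-0.5  1.5  0.4] T [ 0.776 -0.085  0.114] q7 -63
```

>>> step_arm(rows=[[0,0,0.001,0,0,0.07,-1],[0,0,0.001,0,0,0.07,-1]])

```text
t: 26.08
tcp_pos: [0.5391, 0.0329, 0.1404]
orientation: [[0.934, 0.357, 0.0], [0.357, -0.934, 0.0], [0.0, 0.0, -1.0]]
force: [0.1, 1.7, 1.5]
grip_width: 0.0241
grip_force: 61.3
```

```bash
python3 -c "
from h import *
st()"
```

```text
t 26.07 tcp [539.1  32.9 140.4] yaw 20.94 F [0.1 1.7 1.5] T [0.746 0.011 0.086] q7 -65
```

>>> step_arm(rows=[[0,0,0.001,0,0,0.07,-1],[0,0,0.001,0,0,0.07,-1]])

```text
t: 26.32
tcp_pos: [0.5391, 0.0329, 0.14]
orientation: [[0.946, 0.325, 0.0], [0.325, -0.946, -0.0], [0.0, 0.0, -1.0]]
force: [0.2, 2.6, 1.7]
grip_width: 0.0239
grip_force: 61.3
```

```bash
python3 -c "
from h import *
st()"
```

```text
t 26.32 tcp [539.1  32.9 140. ] yaw 18.94 F [0.2 2.6 1.7] T [ 0.803 -0.088  0.115] q7 -66
```

>>> step_arm(rows=[[0,0,0,0,0,0.06,-1],[0,0,0,0,0,0.06,-1]])

```text
t: 26.58
tcp_pos: [0.539, 0.0329, 0.14]
orientation: [[0.955, 0.296, -0.0], [0.296, -0.955, -0.0], [-0.0, 0.0, -1.0]]
force: [0.6, 2.4, 1.4]
grip_width: 0.0239
grip_force: 61.4
```

```bash
python3 -c "
from h import *
st();snapshot('top');st()"
```

```text
t 26.57 tcp [539.   32.9 140. ] yaw 17.23 F [0.6 2.4 1.4] T [ 0.741 -0.085  0.093] q7 -68
t 26.62 tcp [539.   32.9 139.9] yaw 17.26 F [0.4 2.1 1.2] T [ 0.714 -0.092  0.087] q7 -68
```

>>> step_arm(rows=[[0,0,0,0,0,0.07,-1],[0,0,0,0,0,0.07,-1]])

```text
t: 26.88
tcp_pos: [0.539, 0.0329, 0.1399]
orientation: [[0.965, 0.262, -0.0], [0.262, -0.965, -0.0], [-0.0, 0.0, -1.0]]
force: [1.1, 2.3, 1.3]
grip_width: 0.0235
grip_force: 61.3
```

```bash
python3 -c "
from h import *
st()"
```

```text
t 26.88 tcp [539.   32.9 139.9] yaw 15.21 F [1.1 2.3 1.3] T [ 0.778 -0.132  0.051] q7 -70
```

>>> step_arm(rows=[[0,0,0,0,0,0.07,-1],[0,0,0,0,0,0.07,-1]])

```text
t: 27.12
tcp_pos: [0.539, 0.033, 0.14]
orientation: [[0.973, 0.229, -0.0], [0.229, -0.973, -0.0], [-0.0, 0.0, -1.0]]
force: [1.9, 2.3, 1.1]
grip_width: 0.0237
grip_force: 61.3
```

```bash
python3 -c "
from h import *
st()"
```

```text
t 27.12 tcp [539.  33. 140.] yaw 13.22 F [1.9 2.3 1.1] T [ 0.745 -0.144  0.281] q7 -72
```

>>> step_arm(rows=[[0,0,0,0,0,0.06,-1],[0,0,0,0,0,0.06,-1]])

```text
t: 27.38
tcp_pos: [0.539, 0.033, 0.14]
orientation: [[0.98, 0.2, -0.0], [0.2, -0.98, -0.0], [-0.0, 0.0, -1.0]]
force: [0.4, 3.8, 1.7]
grip_width: 0.0237
grip_force: 61.4
```

```bash
python3 -c "
from h import *
st();snapshot('top');st()"
```

```text
t 27.38 tcp [539.  33. 140.] yaw 11.52 F [0.4 3.8 1.7] T [ 0.799 -0.162  0.485] q7 -73
t 27.43 tcp [539.  33. 140.] yaw 11.55 F [-0.2  2.7  2.5] T [ 0.811 -0.161  0.452] q7 -73
```

>>> step_arm(rows=[[0,0,0,0,0,-0.35,-1],[0,0,0,0,0,-0.56,-1],[0,0,-0.02,0,0,-0.56,-1],[0,0,-0.09,0,0,-0.56,-1],[0.07,-0.11,-0.105,0,0,-0.8,-1],[0.136,-0.222,-0.105,0,0,-1,-1],[0.136,-0.222,-0.105,0,0,-1,-1]])

```text
t: 28.3
tcp_pos: [0.5655, 0.1102, 0.1708]
orientation: [[0.762, 0.648, -0.002], [0.648, -0.762, -0.0], [-0.001, -0.001, -1.0]]
force: [0.2, -0.9, -3.8]
grip_width: 0.024
grip_force: 60.8
```

>>> step_arm(rows=[[0,0,0,0,0,-0.195,-1],[0,0,0,0,0,-0.195,-1],[0,0,0.04,0,0,-0.195,-1],[0,0,0.075,0,0,-0.195,-1],[0,0,0.075,0,0,-0.195,-1]])

```text
t: 28.92
tcp_pos: [0.5646, 0.1061, 0.1474]
orientation: [[0.698, 0.716, -0.003], [0.716, -0.698, -0.001], [-0.002, -0.001, -1.0]]
force: [-1.4, 0.0, -2.2]
grip_width: 0.0237
grip_force: 60.8
```

```bash
python3 -c "
from h import *
st()"
```

```text
t 28.93 tcp [564.6 106.1 147.4] yaw 45.71 F [-1.4  0.  -2.2] T [ 0.002 -0.02  -0.012] q7 -47
```

>>> step_arm(rows=[[0,0,0.022,0,0,0,-1],[0,0,0.023,0,0,0.25,-1],[0,0,0.024,0,0,0.5,-1],[0,0,0.025,0,0,0.75,-1],[0,0,0.025,0,0,0.92,-1],[0,0,0.025,0,0,0.92,-1]])

```text
t: 29.68
tcp_pos: [0.5657, 0.1066, 0.1413]
orientation: [[0.943, 0.333, 0.0], [0.333, -0.943, 0.0], [0.0, 0.0, -1.0]]
force: [0.6, 0.4, -3.5]
grip_width: 0.0237
grip_force: 60.7
```

```bash
python3 -c "
from h import *
st()"
```

```text
t 29.68 tcp [565.7 106.6 141.3] yaw 19.46 F [ 0.6  0.4 -3.5] T [ 0.231 -0.061  0.101] q7 -71
```

>>> step_arm(rows=[[0,0,0,0,0,0.08,-1],[0,0,0,0,0,0.08,-1]])

```text
t: 29.92
tcp_pos: [0.5656, 0.1065, 0.1413]
orientation: [[0.956, 0.295, -0.0], [0.295, -0.956, 0.0], [-0.0, -0.0, -1.0]]
force: [0.7, 1.2, -3.8]
grip_width: 0.0236
grip_force: 60.6
```

```bash
python3 -c "
from h import *
st();snapshot('top');st()"
```

```text
t 29.93 tcp [565.6 106.5 141.3] yaw 17.13 F [ 0.7  1.2 -3.8] T [ 0.298 -0.118  0.155] q7 -73
t 29.98 tcp [565.6 106.5 141.4] yaw 17.16 F [ 0.   1.1 -4.7] T [ 0.375 -0.107  0.075] q7 -73
```

>>> step_arm(rows=[[0,0,0.001,0,0,0.07,-1],[0,0,0.001,0,0,0.07,-1]])

```text
t: 30.22
tcp_pos: [0.5657, 0.1064, 0.1412]
orientation: [[0.966, 0.26, 0.0], [0.26, -0.966, 0.0], [0.0, -0.0, -1.0]]
force: [0.3, 1.8, -4.0]
grip_width: 0.0238
grip_force: 60.7
```

```bash
python3 -c "
from h import *
st()"
```

```text
t 30.23 tcp [565.7 106.4 141.2] yaw 15.08 F [ 0.3  1.8 -4. ] T [ 0.417 -0.129  0.144] q7 -75
```

>>> step_arm(rows=[[0,0,0.001,0,0,0.07,-1],[0,0,0.001,0,0,0.07,-1]])

```text
t: 30.48
tcp_pos: [0.5658, 0.1065, 0.1411]
orientation: [[0.974, 0.226, 0.0], [0.226, -0.974, 0.0], [0.0, -0.0, -1.0]]
force: [-0.1, 1.4, -1.1]
grip_width: 0.0236
grip_force: 60.9
```

```bash
python3 -c "
from h import *
st()"
```

```text
t 30.48 tcp [565.8 106.5 141.1] yaw 13.07 F [-0.1  1.4 -1.1] T [ 0.45  -0.056  0.09 ] q7 -77
```

>>> step_arm(rows=[[0,0,0,0,0,0.06,-1],[0,0,0,0,0,0.06,-1]])

```text
t: 30.72
tcp_pos: [0.5658, 0.1064, 0.141]
orientation: [[0.98, 0.197, 0.0], [0.197, -0.98, 0.0], [0.0, -0.0, -1.0]]
force: [0.7, 2.3, -1.7]
grip_width: 0.0238
grip_force: 60.9
```

```bash
python3 -c "
from h import *
st();snapshot('top');st()"
```

```text
t 30.73 tcp [565.8 106.4 141. ] yaw 11.36 F [ 0.7  2.3 -1.7] T [ 0.434 -0.055  0.098] q7 -79
t 30.77 tcp [565.8 106.4 141. ] yaw 11.39 F [ 0.7  1.7 -1.2] T [ 0.469 -0.131  0.039] q7 -79
```

>>> step_arm(rows=[[0,0,0.001,0,0,0.07,-1],[0,0,0.001,0,0,0.07,-1]])

```text
t: 31.02
tcp_pos: [0.5658, 0.1063, 0.1408]
orientation: [[0.987, 0.162, 0.0], [0.162, -0.987, 0.0], [0.0, -0.0, -1.0]]
force: [0.3, 1.6, -0.1]
grip_width: 0.0237
grip_force: 61.1
```

```bash
python3 -c "
from h import *
st()"
```

```text
t 31.02 tcp [565.8 106.3 140.8] yaw 9.33 F [ 0.3  1.6 -0.1] T [ 0.499 -0.042  0.11 ] q7 -81
```

>>> step_arm(rows=[[0,0,0.001,0,0,0.07,-1],[0,0,0.001,0,0,0.07,-1]])

```text
t: 31.28
tcp_pos: [0.5659, 0.1064, 0.1405]
orientation: [[0.992, 0.128, 0.001], [0.128, -0.992, 0.0], [0.001, -0.0, -1.0]]
force: [0.0, 1.7, 1.8]
grip_width: 0.0233
grip_force: 61.3
```

```bash
python3 -c "
from h import *
st()"
```

```text
t 31.27 tcp [565.9 106.4 140.5] yaw 7.34 F [0.  1.7 1.8] T [ 0.496 -0.107  0.059] q7 -82
```

>>> step_arm(rows=[[0,0,0,0,0,0.06,-1],[0,0,0,0,0,0.06,-1]])

```text
t: 31.52
tcp_pos: [0.5658, 0.1063, 0.1404]
orientation: [[0.995, 0.098, 0.0], [0.098, -0.995, -0.0], [0.0, 0.0, -1.0]]
force: [0.1, 1.6, 0.9]
grip_width: 0.0241
grip_force: 61.4
```

```bash
python3 -c "
from h import *
st();snapshot('top');st()"
```

```text
t 31.52 tcp [565.8 106.3 140.4] yaw 5.62 F [0.1 1.6 0.9] T [ 0.569 -0.127  0.029] q7 -84
t 31.57 tcp [565.8 106.3 140.4] yaw 5.66 F [-0.2  1.3  1.1] T [ 0.471 -0.129  0.096] q7 -84
```

>>> step_arm(rows=[[0,0,0,0,0,0.07,-1],[0,0,0,0,0,0.07,-1]])

```text
t: 31.82
tcp_pos: [0.5657, 0.1063, 0.1403]
orientation: [[0.998, 0.063, 0.0], [0.063, -0.998, -0.0], [0.0, 0.0, -1.0]]
force: [0.4, 1.2, 1.5]
grip_width: 0.0237
grip_force: 61.3
```

```bash
python3 -c "
from h import *
st()"
```

```text
t 31.82 tcp [565.7 106.3 140.3] yaw 3.61 F [0.4 1.2 1.5] T [ 0.499 -0.219  0.083] q7 -86
```

>>> step_arm(rows=[[0,0,0,0,0,0.07,-1],[0,0,0,0,0,0.07,-1]])

```text
t: 32.08
tcp_pos: [0.5657, 0.1064, 0.1403]
orientation: [[1.0, 0.028, -0.0], [0.028, -1.0, -0.0], [-0.0, 0.0, -1.0]]
force: [0.2, 2.0, 2.1]
grip_width: 0.0237
grip_force: 61.3
```

```bash
python3 -c "
from h import *
st()"
```

```text
t 32.08 tcp [565.7 106.4 140.3] yaw 1.61 F [0.2 2.  2.1] T [ 0.522 -0.21   0.08 ] q7 -88
```

>>> step_arm(rows=[[0,0,0,0,0,0.06,-1],[0,0,0,0,0,0.06,-1]])

```text
t: 32.33
tcp_pos: [0.5656, 0.1064, 0.1402]
orientation: [[1.0, -0.002, -0.0], [-0.002, -1.0, -0.0], [-0.0, 0.0, -1.0]]
force: [0.4, 1.2, 1.5]
grip_width: 0.0234
grip_force: 61.3
```

```bash
python3 -c "
from h import *
st();snapshot('top');st()"
```

```text
t 32.33 tcp [565.6 106.4 140.2] yaw -0.10 F [0.4 1.2 1.5] T [ 0.566 -0.227  0.115] q7 -89
t 32.38 tcp [565.6 106.4 140.2] yaw -0.06 F [0.6 1.5 1.1] T [ 0.52  -0.186  0.136] q7 -89
```

>>> step_arm(rows=[[0,0,0,0,0,0.07,-1],[0,0,0,0,0,0.07,-1]])

```text
t: 32.62
tcp_pos: [0.5657, 0.1064, 0.1403]
orientation: [[0.999, -0.037, -0.0], [-0.037, -0.999, -0.0], [-0.0, 0.0, -1.0]]
force: [0.1, 0.6, 1.2]
grip_width: 0.0237
grip_force: 61.4
```

```bash
python3 -c "
from h import *
st()"
```

```text
t 32.62 tcp [565.7 106.4 140.3] yaw -2.10 F [0.1 0.6 1.2] T [ 0.526 -0.164  0.324] q7 -91
```

>>> step_arm(rows=[[0,0,0,0,0,0.07,-1],[0,0,0,0,0,0.07,-1]])

```text
t: 32.88
tcp_pos: [0.5657, 0.1064, 0.1403]
orientation: [[0.997, -0.071, -0.0], [-0.071, -0.997, -0.0], [-0.0, 0.0, -1.0]]
force: [0.1, 1.8, 2.2]
grip_width: 0.0238
grip_force: 61.5
```

```bash
python3 -c "
from h import *
st()"
```

```text
t 32.88 tcp [565.7 106.4 140.3] yaw -4.10 F [0.1 1.8 2.2] T [ 0.551 -0.197  0.611] q7 -93
```

>>> step_arm(rows=[[0,0,0,0,0,0.04,-1],[0,0,0,0,0,0.04,-1]])

```text
t: 33.12
tcp_pos: [0.5657, 0.1064, 0.1403]
orientation: [[0.996, -0.091, -0.0], [-0.091, -0.996, -0.0], [-0.0, 0.0, -1.0]]
force: [1.0, 2.4, 1.8]
grip_width: 0.0237
grip_force: 61.6
```

```bash
python3 -c "
from h import *
st();snapshot('top');st()"
```

```text
t 33.12 tcp [565.7 106.4 140.3] yaw -5.23 F [1.  2.4 1.8] T [ 0.59  -0.233  0.719] q7 -94
t 33.17 tcp [565.6 106.4 140.3] yaw -5.21 F [-0.3  1.9  0.5] T [ 0.475 -0.264  0.773] q7 -94
```

Screw 2 is home, but the torque reached about 0.75 N m, close to the limit. I'll use smaller steps on screw 4.

>>> step_arm(rows=[[0,0,0,0,0,-0.35,-1],[0,0,0,0,0,-0.58,-1],[0,0,-0.02,0,0,-0.58,-1],[0,0,-0.09,0,0,-0.58,-1],[0.09,0.15,-0.105,0,0,-0.8,-1],[0.184,0.317,-0.105,0,0,-1,-1],[0.184,0.317,-0.105,0,0,-1,-1]])

```text
t: 34.05
tcp_pos: [0.6122, -0.0019, 0.1722]
orientation: [[0.923, 0.386, 0.0], [0.386, -0.923, -0.004], [-0.002, 0.004, -1.0]]
force: [-0.1, 0.0, -2.8]
grip_width: 0.0235
grip_force: 60.9
```

>>> step_arm(rows=[[0,0,0,0,0,-0.35,-1],[0,0,0,0,0,-0.7,-1],[0,0,0,0,0,-1,-1]])

```text
t: 34.42
tcp_pos: [0.6114, 0.0066, 0.1715]
orientation: [[0.613, 0.79, -0.001], [0.79, -0.613, -0.0], [-0.001, -0.001, -1.0]]
force: [-0.1, -0.5, -2.0]
grip_width: 0.0235
grip_force: 60.9
```

>>> step_arm(rows=[[0,0,0,0,0,-0.3,-1],[0,0,0,0,0,-0.54,-1],[0,0,0,0,0,-0.54,-1],[0,0,0.04,0,0,-0.54,-1],[0,0,0.075,0,0,-0.54,-1],[0,0,0.075,0,0,-0.54,-1]])

```text
t: 35.17
tcp_pos: [0.6109, 0.0068, 0.1475]
orientation: [[0.383, 0.924, -0.003], [0.924, -0.383, -0.0], [-0.002, -0.003, -1.0]]
force: [0.8, 0.2, -2.2]
grip_width: 0.0236
grip_force: 60.9
```

```bash
python3 -c "
from h import *
st()"
```

```text
t 35.17 tcp [610.9   6.8 147.5] yaw 67.49 F [ 0.8  0.2 -2.2] T [-0.004  0.014  0.06 ] q7 -15
```

>>> step_arm(rows=[[0.001,0.002,0.022,0,0,0,-1],[0.001,0.002,0.023,0,0,0.25,-1],[0.001,0.002,0.024,0,0,0.5,-1],[0.001,0.002,0.025,0,0,0.75,-1],[0.001,0.002,0.025,0,0,0.92,-1],[0.001,0.002,0.025,0,0,0.92,-1]])

```text
t: 35.92
tcp_pos: [0.6127, 0.007, 0.1416]
orientation: [[0.752, 0.659, -0.0], [0.659, -0.752, 0.0], [-0.0, -0.0, -1.0]]
force: [-0.1, 0.1, -3.3]
grip_width: 0.0242
grip_force: 60.8
```

```bash
python3 -c "
from h import *
st()"
```

```text
t 35.92 tcp [612.7   7.  141.6] yaw 41.23 F [-0.1  0.1 -3.3] T [ 0.275 -0.03   0.073] q7 -39
```

>>> step_arm(rows=[[0,0,0,0,0,0.08,-1],[0,0,0,0,0,0.08,-1]])

```text
t: 36.17
tcp_pos: [0.6126, 0.0068, 0.1416]
orientation: [[0.778, 0.628, -0.0], [0.628, -0.778, 0.0], [-0.0, -0.0, -1.0]]
force: [0.5, 1.3, -6.0]
grip_width: 0.0238
grip_force: 60.7
```

```bash
python3 -c "
from h import *
st();snapshot('top');st()"
```

```text
t 36.17 tcp [612.6   6.8 141.6] yaw 38.90 F [ 0.5  1.3 -6. ] T [ 0.375 -0.035  0.115] q7 -41
t 36.23 tcp [612.6   6.8 141.6] yaw 38.93 F [-0.1  0.8 -5.1] T [ 0.303 -0.018  0.15 ] q7 -41
```

>>> step_arm(rows=[[0,0,0.002,0,0,0.06,-1],[0,0,0.002,0,0,0.06,-1]])

```text
t: 36.48
tcp_pos: [0.6128, 0.0068, 0.1414]
orientation: [[0.797, 0.604, 0.0], [0.604, -0.797, 0.0], [0.0, -0.0, -1.0]]
force: [-0.4, 1.8, -2.3]
grip_width: 0.0235
grip_force: 61.0
```

```bash
python3 -c "
from h import *
st()"
```

```text
t 36.48 tcp [612.8   6.8 141.4] yaw 37.15 F [-0.4  1.8 -2.3] T [0.424 0.13  0.107] q7 -43
```

>>> step_arm(rows=[[0,0,0.001,0,0,0.06,-1],[0,0,0.001,0,0,0.06,-1]])

```text
t: 36.72
tcp_pos: [0.6129, 0.0067, 0.1412]
orientation: [[0.815, 0.58, 0.001], [0.58, -0.815, 0.0], [0.001, 0.0, -1.0]]
force: [-0.6, 2.1, 1.2]
grip_width: 0.0234
grip_force: 61.2
```

```bash
python3 -c "
from h import *
st();snapshot('top');st()"
```

```text
t 36.73 tcp [612.9   6.7 141.2] yaw 35.42 F [-0.6  2.1  1.2] T [0.524 0.17  0.144] q7 -44
t 36.77 tcp [612.8   6.7 141.2] yaw 35.46 F [-0.1  0.9  0.3] T [0.46  0.138 0.079] q7 -44
```

>>> step_arm(rows=[[0,0,0,0,0,0.06,-1],[0,0,0,0,0,0.06,-1]])

```text
t: 37.02
tcp_pos: [0.6128, 0.0067, 0.1411]
orientation: [[0.832, 0.555, 0.0], [0.555, -0.832, 0.0], [0.0, 0.0, -1.0]]
force: [0.1, 1.9, 1.3]
grip_width: 0.0237
grip_force: 61.3
```

```bash
python3 -c "
from h import *
st()"
```

```text
t 37.02 tcp [612.8   6.7 141.1] yaw 33.70 F [0.1 1.9 1.3] T [0.537 0.087 0.114] q7 -46
```

>>> step_arm(rows=[[0,0,0,0,0,0.06,-1],[0,0,0,0,0,0.06,-1]])

```text
t: 37.28
tcp_pos: [0.6127, 0.0067, 0.141]
orientation: [[0.848, 0.53, 0.0], [0.53, -0.848, -0.0], [0.0, 0.0, -1.0]]
force: [-0.2, 1.8, 0.7]
grip_width: 0.024
grip_force: 61.3
```

```bash
python3 -c "
from h import *
st();snapshot('top');st()"
```

```text
t 37.27 tcp [612.7   6.7 141. ] yaw 31.98 F [-0.2  1.8  0.7] T [0.514 0.034 0.134] q7 -48
t 37.33 tcp [612.7   6.6 140.9] yaw 32.01 F [-0.9  0.9  1.9] T [0.512 0.115 0.118] q7 -47
```

>>> step_arm(rows=[[0,0,0,0,0,0.06,-1],[0,0,0,0,0,0.06,-1]])

```text
t: 37.58
tcp_pos: [0.6127, 0.0067, 0.1409]
orientation: [[0.864, 0.504, 0.0], [0.504, -0.864, -0.0], [-0.0, 0.0, -1.0]]
force: [-1.1, 2.0, 2.2]
grip_width: 0.0235
grip_force: 61.4
```

```bash
python3 -c "
from h import *
st()"
```

```text
t 37.58 tcp [612.7   6.7 140.9] yaw 30.26 F [-1.1  2.   2.2] T [0.543 0.03  0.143] q7 -49
```

>>> step_arm(rows=[[0,0,0.001,0,0,0.06,-1],[0,0,0.001,0,0,0.06,-1]])

```text
t: 37.83
tcp_pos: [0.6128, 0.0067, 0.1407]
orientation: [[0.878, 0.478, 0.0], [0.478, -0.878, -0.0], [0.0, 0.0, -1.0]]
force: [0.2, 1.5, 3.3]
grip_width: 0.0233
grip_force: 61.5
```

```bash
python3 -c "
from h import *
st();snapshot('top');st()"
```

```text
t 37.83 tcp [612.8   6.7 140.7] yaw 28.55 F [0.2 1.5 3.3] T [0.556 0.098 0.14 ] q7 -51
t 37.88 tcp [612.7   6.7 140.7] yaw 28.58 F [-0.   1.4  2.8] T [0.584 0.064 0.139] q7 -51
```

>>> step_arm(rows=[[0,0,0,0,0,0.06,-1],[0,0,0,0,0,0.06,-1]])

```text
t: 38.12
tcp_pos: [0.6128, 0.0067, 0.1408]
orientation: [[0.892, 0.451, 0.0], [0.451, -0.892, -0.0], [0.0, 0.0, -1.0]]
force: [0.3, 1.0, 4.6]
grip_width: 0.0239
grip_force: 61.7
```

```bash
python3 -c "
from h import *
st()"
```

```text
t 38.12 tcp [612.8   6.7 140.8] yaw 26.84 F [0.3 1.  4.6] T [0.559 0.048 0.284] q7 -52
```

>>> step_arm(rows=[[0,0,0,0,0,0.06,-1],[0,0,0,0,0,0.06,-1]])

```text
t: 38.38
tcp_pos: [0.6128, 0.0068, 0.1407]
orientation: [[0.905, 0.425, 0.0], [0.425, -0.905, -0.0], [0.0, 0.0, -1.0]]
force: [0.4, 1.4, 5.4]
grip_width: 0.0237
grip_force: 61.8
```

```bash
python3 -c "
from h import *
st();snapshot('top');st()"
```

```text
t 38.38 tcp [612.8   6.8 140.7] yaw 25.13 F [0.4 1.4 5.4] T [0.571 0.114 0.472] q7 -54
t 38.42 tcp [612.8   6.8 140.7] yaw 25.16 F [0.3 1.9 4.6] T [0.605 0.103 0.517] q7 -54
```

Screw 4 is home at about 0.5 N m. Now the key goes back to its stand.

>>> step_arm(rows=[[0,0,0,0,0,-0.35,-1],[0,0,0,0,0,-0.58,-1],[0,0,-0.02,0,0,-0.58,-1],[0,0,-0.1,0,0,-0.58,-1],[0,-0.1,-0.2,0,0,-0.7,-1],[0.01,-0.3,-0.2,0,0,-0.8,-1],[0.02,-0.5,-0.2,0,0,-0.9,-1],[0.03,-0.7,-0.2,0,0,-1,-1],[0.032,-0.896,-0.2,0,0,-1,-1],[0.032,-0.896,-0.2,0,0,-1,-1]])

```text
t: 39.67
tcp_pos: [0.5036, 0.2602, 0.1997]
orientation: [[0.585, 0.811, -0.003], [0.811, -0.585, 0.001], [-0.001, -0.003, -1.0]]
force: [-0.2, -1.2, -3.6]
grip_width: 0.024
grip_force: 60.9
```

>>> step_arm(rows=[[0,0,0,0,0,-0.35,-1],[0,0,0,0,0,-0.7,-1],[0,0,0,0,0,-1,-1],[0,0,0,0,0,-1,-1]])

```text
t: 40.17
tcp_pos: [0.5074, 0.2528, 0.2004]
orientation: [[0.136, 0.991, -0.001], [0.991, -0.136, -0.001], [-0.001, -0.0, -1.0]]
force: [0.5, -1.0, -3.4]
grip_width: 0.0237
grip_force: 60.9
```

>>> step_arm(rows=[[0,0,0.1,0,0,-0.11,-1],[0,0,0.2,0,0,-0.11,-1],[0,0,0.2,0,0,-0.11,-1],[0,0,0.2,0,0,-0.11,-1]])

```text
t: 40.67
tcp_pos: [0.5078, 0.2539, 0.1417]
orientation: [[0.08, 0.997, 0.001], [0.997, -0.08, 0.0], [0.0, 0.001, -1.0]]
force: [0.7, -1.0, -2.7]
grip_width: 0.0237
grip_force: 60.9
```

Run:
```python
from h import *
s=st();sc=snapshot("scene");w=snapshot("wrist")
i,T=cam("scene");p=np.linalg.inv(T)@np.r_[s["tcp_pos"]-np.array([0,0,.07]),1];u,v=int(i["fx"]*p[0]/p[2]+i["cx"]),int(i["fy"]*p[1]/p[2]+i["cy"])
a=cv2.resize(sc[v-50:v+30,u-40:u+40],(400,400),interpolation=cv2.INTER_CUBIC)
b=cv2.resize(w[120:260,250:390],(400,400),interpolation=cv2.INTER_CUBIC)
cv2.imwrite("pics/c9.png",np.hstack([a,b])[:,:,::-1])
```

```text
t 40.67 tcp [507.8 253.9 141.7] yaw 85.43 F [ 0.7 -1.  -2.7] T [ 0.041  0.013 -0.008] q7 -27
```

View pics/c9.png

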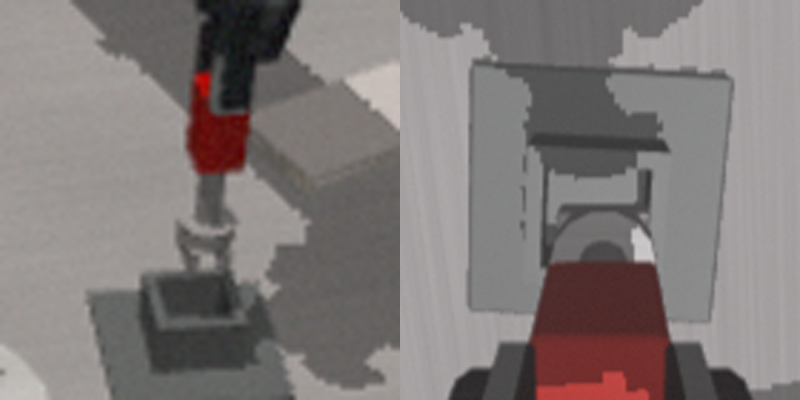

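The views show the key upright and centred over the stand's cup to about 1 mm. Lowering.

>>> step_arm(rows=[[-0.001,-0.001,0.06,0,0,0,-1],[-0.001,-0.001,0.11,0,0,0,-1],[-0.001,-0.001,0.13,0,0,0,-1]])

```text
t: 41.15
tcp_pos: [0.5057, 0.2533, 0.0997]
orientation: [[0.077, 0.997, -0.002], [0.997, -0.077, -0.002], [-0.002, -0.002, -1.0]]
force: [-0.1, -1.2, -3.3]
grip_width: 0.0235
grip_force: 60.9
```

>>> step_arm(rows=[[0,0,0.03,0,0,0,-1],[0,0,0.055,0,0,0,-1],[0,0,0.063,0,0,0,-1],[0,0,0.063,0,0,0,-1]])

```text
t: 41.65
tcp_pos: [0.5068, 0.2538, 0.0827]
orientation: [[0.077, 0.997, -0.0], [0.997, -0.077, -0.0], [-0.0, -0.0, -1.0]]
force: [0.5, -0.8, -3.1]
grip_width: 0.024
grip_force: 60.9
```

```bash
python3 -c "
from h import *
st()"
```

```text
t 41.65 tcp [506.8 253.8  82.7] yaw 85.59 F [ 0.5 -0.8 -3.1] T [-0.007 -0.008  0.014] q7 -25
```

>>> step_arm(rows=[[0,0,0.005,0,0,0,-1],[0,0,0.008,0,0,0,-1],[0,0,0.008,0,0,0,-1]])

```text
t: 42.02
tcp_pos: [0.5072, 0.254, 0.0809]
orientation: [[0.077, 0.997, 0.001], [0.997, -0.077, 0.001], [0.001, 0.001, -1.0]]
force: [-0.4, 0.4, 2.0]
grip_width: 0.0236
grip_force: 61.4
```

>>> step_arm(rows=[[0,0,0,0,0,0,0],[0,0,0,0,0,0,1],[0,0,0,0,0,0,1],[0,0,0,0,0,0,1],[0,0,0,0,0,0,1],[0,0,-0.1,0,0,0,1],[0,0,-0.3,0,0,0,1],[0,0,-0.5,0,0,0,1],[0,0,-0.5,0,0,0,1],[0,0,-0.5,0,0,0,1],[0,0,-0.5,0,0,0,1]])

```text
t: 43.4
tcp_pos: [0.506, 0.2535, 0.2287]
orientation: [[0.077, 0.997, -0.002], [0.997, -0.077, -0.002], [-0.002, -0.002, -1.0]]
force: [0.4, -0.6, -0.1]
grip_width: 0.0853
grip_force: 0.0
```

Run:
```python
from h import *
s=st();c=cam("wrist",s);sc=snapshot("scene");w=snapshot("wrist");V=hsv(w)[...,2];m=red(w);m[:,:220]=0;m[:,420:]=0
t,_=cv2.threshold(V[m],0,255,cv2.THRESH_OTSU);b=blobs(m&(V>t))[0].reshape(-1,2);print(cv2.minAreaRect(cast(c,b,.122)[:,:2].astype(np.float32)*1000))
cv2.imwrite("pics/c10.png",np.hstack([cv2.resize(sc[120:270,280:430],(400,400)),cv2.resize(w[100:300,220:420],(400,400))])[:,:,::-1])
```

```text
t 43.4 tcp [506.  253.5 228.7] yaw 85.59 F [ 0.4 -0.6 -0.1] T [-0.09   0.025  0.018] q7 -28
((507.1517333984375, 252.96160888671875), (22.265836715698242, 22.911531448364258), 85.60331726074219)
```

View pics/c10.png

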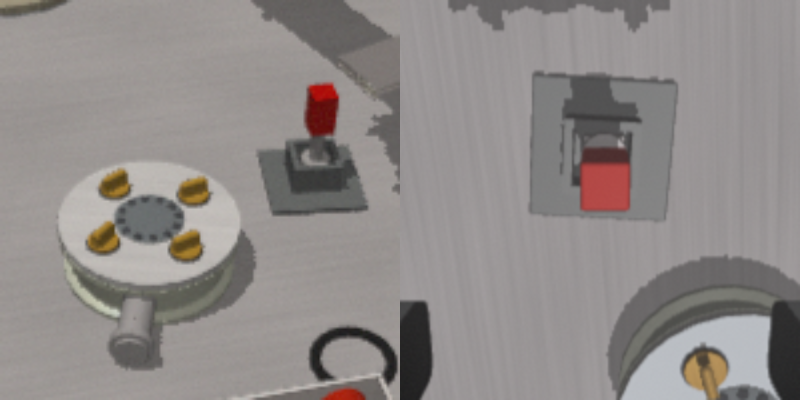

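The key stands upright in its cup, released and back at its starting pose, with all four screws turned and the arm clear. Handing in.

```bash
python3 -c "
from rig import *
print(sign_off())"
```

```text
the job is handed in; nothing more can be done
None
```

I tightened all four screws in cross order (1, 3, 2, 4): about 40° each, then each to its stop at 0.45–0.5 N m (screw 2 read up to 0.77 N m, just under the roughly 0.8 limit). The key is upright and released in its stand, and the job was handed in at about 43.5 s.

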